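# Lay the guest's coffee tray

### The job

Lay the guest's coffee tray on the desk: stand the white cup on the saucer and the green glass on the coaster, both centred; stand the sugar jar midway between saucer and coaster, in line with them, with its lid on; and stand the light-blue milk jug straight behind the jar (on the far side from the robot, square to that row), leaving a gap of about three centimetres between jug and jar. Set everything down upright and gently, drop or topple nothing, leave the saucer and the coaster where they lie on the tray, and do not disturb the vase or the flower pot.

Things in the scene. Friction and masses are not known exactly. Their poses are not given: they have to be found in the camera images.
- cup_mid (a point): The loose white coffee cup, upright, open: 62 mm high, outside diameter 66 mm at the rim, 64 at half height, 42 at the foot. Point: on its axis, half-way up (31 mm). z is up; its y axis points to the ear handle, which reaches 57 mm from the axis, 16 to 55 mm up. About 0.16 kg.
- glass_mid (a point): The green drinking glass, loose: a tumbler without handle, open at the top, 92 mm high, outside diameter 64 mm at the rim and 56 mm at the foot. It stands upright. The point is on its axis, half-way up (46 mm above its foot). Mass about 0.2 kg.
- jar_mid (a point): The mustard-yellow sugar jar, loose: round, without handle, open at the top with white sugar cubes to be seen inside, 58 mm high, outside diameter 62 mm, mouth 52 mm across. It stands upright. The point is on its axis, half-way up (29 mm above its foot). Mass about 0.25 kg.
- lid_mid (a point): The loose mustard-yellow lid of the sugar jar, knob up: disc 62 mm across (6 to 11 mm up); under it a plug 43 mm across, 6 mm deep, that drops into the jar's mouth with 4 mm play all round; on top an upright brown wooden knob, 18 mm diameter, 11 to 36 mm up. Point: on its axis, 18 mm above the plug's underside; seated, it lies 41 mm above the jar's point. About 0.07 kg.
- jug_mid (a point): The loose light-blue enamel milk jug, upright, open: 78 mm high, outside diameter 60 mm at half height (62 near the foot, 58 at the rim). Point: on its axis, half-way up (39 mm). z is up; its y axis points to the ear handle, which reaches 56 mm from the axis, 16 to 70 mm up; a short spout opposite. About 0.2 kg.
- saucer: The white saucer, loose on the tray: diameter 120 mm, rim 14 mm high; its flat well, about 70 mm across, is 6 mm above its underside. Origin: centre of its underside, on the tray's floor 6 mm above the desk; axes parallel to the tray's. It lies on the left or the right half of the tray, 100 mm from the tray's middle line, as far from the tray's front edge as the coaster is.
- coaster: The dark slate coaster, lying loose on the tray: a flat disc, diameter 90 mm, 6 mm high. Origin at the centre of its underside, 6 mm above the desk. It lies on the other half of the tray, 200 mm from the saucer, centre to centre.
- tray: The light wooden serving tray, which does not move: 250 mm deep (its x) by 360 mm wide (its y), rim 22 mm high and 6 mm thick, floor 6 mm thick, a low brass handle standing out 17 mm at each end. Origin: centre of its underside, on the desk. x points away from the robot (turned by up to 7 degrees), y to the left seen from the robot; its middle line is y = 0.
- vase: Bystander: the round cobalt-blue glass vase, 118 mm high, 100 mm across. Origin at the centre of its foot.
- plant: Bystander: the grey concrete pot with purple flowers, 112 mm across, pot 95 mm high, flowers to about 165 mm. Origin at the centre of its foot.

How it is judged:
By the outcome, as a careful person would: the job done as asked, in the order asked, and still so for the second after the job is handed in, with the robot touching nothing.
It also fails if it takes over 131 s, if anything falls off the work surface, if the arm or the gripper's body presses on something with over 40 N, if the wrist force passes 120 N, or if a joint passes its speed limit or range.

### The arm

A 6-joint arm with a two-finger parallel gripper is mounted at the origin on the work surface. World frame = base frame: x ahead of the robot, y to its left, z up, the work surface at z = 0. Lengths are in m, angles in rad, forces in N, time in s.
With the tool pointing down it reaches from about 0.275 to 0.85 m from the base axis. Payload 5.2 kg.
Tool frame: the origin (TCP) lies on the centre line of the jaws, within the pads' length; the fingertips stand tip_reach ahead of it and the grasp point (between the pads) is the TCP (tip_reach is the distance from the TCP to the fingertips, in m); z points along the fingers, y is the direction in which the jaws open and shut (so a half turn about z gives the same grasp; the last joint's range is limited). The gripper opens to 85 mm and grips with 20 to 120 N. Pads are 22 mm wide; open, the fingers measure 114 mm over their backs; the gripper's body (76 mm by 85 mm) begins 54 mm behind the grasp point. The pads swing forward as they close: fully open they stand 13 mm farther back than shut.
Start: joints at [1.015, 0.259, 1.535, -0, 1.348, -0.203], TCP at [0.19, 0.516, 0.228] pointing down, gripper open.
Joint ranges: [-3.14, 3.14], [-0.91, 2.08], [0.19, 2.58], [-1.22, 4.36], [0.22, 2.71], [-3.12, 3.12]. Speed limits (rad/s): [2.57, 2.57, 3.14, 3.14, 3.14, 3.14].

### API

Orientations are given as a unit quaternion [w, x, y, z].
In Python, from cell import get_state, capture, camera_info, hand_in, silhouettes, mark_of, tip_reach gives the robot as it stands. The module is installed in compiled form; this text tells all that it offers.
- The arm moves only by the tool step_arm, never from a script. Its argument "rows" is a list that holds one entry, the list of rows, each a list of 7 numbers: the shift along the tool's x, y, z in units of 30 mm (1.0 is 30 mm), then the turn, a rotation vector about the tool's x, y, z in degrees, then the closure, from 0 (fully open) to 1 (shut). In form: [[[x, y, z, wx, wy, wz, grip], ...]]. A call has 1 to 5 rows; each row shifts and turns the commanded pose from where the row before left it, along the tool's axes as they then stand; what a row does not reach is not made up. A row lasts 1/12 s, in which the tool goes at most 41.7 mm and 7.16 degrees, less where a joint would pass 70% of its speed; a pose out of reach is approached as far as the arm can. A call is refused whole if a number of a shift passes 1 or a number of a turn 7.16, either way. A call with a gripper value outside its range is refused whole. The fingers move at their own pace and stop on an object; "grip_force" is the grip in N (left out, the last holds). Time passes only in rows, so rows that do not move let the fingers close. It gives the time, the measured TCP pose, the force and the opening at its end, in the units of the state.
- get_state(): the state, without advancing time (a new reading comes with each control period).
- capture(name): name is "scene" or "top" or "wrist"; returns the picture (420x560x3 uint8, blue, green, red); there is no depth.
- camera_info(name): a dict with "vertical_fov" (degrees; the focal length in pixels is half the picture's height over the tangent of half this angle, whatever the lens; pixels are square), "cx", "cy" (the principal point, pixels), "eye" and "orientation" of the camera in the world; the wrist camera has in their place "T_tool_cam" (4x4, takes a point from camera to tool coordinates, whose origin is the TCP and whose axes are the flange's). Camera axes: x right, y down, z forward; pixel columns grow to the right and rows downward; lengths in m; the calibration is good to about 2 mm. A picture is of the moment at which its call begins: read the wrist's pose just before it. camera_info takes no time and is no camera call.
- hand_in(): hands the job in, once; it reports no verdict.
Trained networks look in the newest picture that a camera, given by its name, has taken for a name from the list of things; names that differ only in an ending like _2 or _b are one class to them, and where a whole thing is asked for, a point or a joint stands for the part that bears it (a point fixed in the world has none). Each returns a list of dicts, best first, with "conf" (0 to 1); they miss things now and then, are a little off and sometimes report something else, mostly with a low value. They report only what shows in the picture. A call takes as long as a camera call.
- silhouettes(thing, camera): "pixels" (420x560 bool, what is visible of it).
- mark_of(thing, camera): "position" ([x, y, z] in m, in world coordinates, good to about 4 mm: a listed point, or the origin of a listed thing).
The state is a dict: "clock": time; "joint_positions": joint angles; "dq": joint speeds; "joint_torque": joint torques, N m; "ee_pos": TCP position; "tool_rot": TCP orientation; "force": force on the tool from outside, world axes, zero at the start; "wrist_torque": the same for the moment, N m; "grip_width": finger opening in m.
Only numpy, scipy, OpenCV 4.12 (cv2) and the standard library are available. Lean on these libraries where they do the work, as an engineer would, in place of code of your own. Each camera call takes 0.05 s, during which the arm holds its last target.

## Working session

There is one attempt and no reset: what is moved stays moved. The work goes in short steps, Python scripts to look and compute and a tool call to move; the robot and the scene stay as the last step left them, time stands still between calls to the robot, and variables do not carry over. Pictures are saved under pics/ and viewed, and the job is handed in when it is done.

Besides the shell and the picture viewer there is one more tool, called after "Emit:" as name([rows], argument=value, ...), one row to a line, values as JSON. step_arm: Moves the arm, as the interface text tells. Its arguments: {"type":"object","properties":{"rows":{"type":"array"},"grip_force":{"type":"number"}},"required":["rows"]}

```bash
ls; mkdir -p pics
python3 - <<'E'
from cell import *
import cv2
s=get_state(); print(s); 
print(tip_reach if not callable(tip_reach) else tip_reach())
for n in ["scene","top","wrist"]:
    cv2.imwrite(f"pics/{n}0.png",capture(n)); print(n,camera_info(n))
E
```

```text
pics
{'clock': 0.0, 'joint_positions': array([ 1.01519490e+00,  2.59345880e-01,  1.53606314e+00, -3.72704968e-05,
        1.34803665e+00, -2.02787989e-01]), 'dq': array([-6.39842838e-04,  2.56072627e-03,  6.18712560e-04,  6.50031664e-04,
        5.88382917e-04, -2.65360484e-05]), 'joint_torque': array([-1.32958365e-03, -4.46031153e+01, -2.90571928e+01, -5.37363048e-04,
        1.16013992e-02,  9.20792402e-07]), 'ee_pos': array([0.18974084, 0.51566104, 0.22708117]), 'tool_rot': array([-3.26087876e-04,  1.75489052e-01,  9.84480946e-01, -8.67418725e-04]), 'force': array([ 0.06098388, -1.31285706,  0.79648409]), 'wrist_torque': array([ 0.01943905, -0.01835288,  0.01831187]), 'grip_width': 0.08562303377052177}
0.019
scene {'vertical_fov': 44.110119453992944, 'cx': 288.1533494008107, 'cy': 210.24111655802258, 'eye': array([ 1.24020868, -0.61313186,  1.1442655 ]), 'orientation': array([-0.32755686,  0.86116358,  0.36352762, -0.13766428])}
top {'vertical_fov': 53.2801919375501, 'cx': 276.5108879652045, 'cy': 209.63372621870477, 'eye': array([0.35137483, 0.06163985, 1.04641669]), 'orientation': array([ 0.07696788, -0.69658128,  0.7092961 , -0.07582551])}
wrist {'vertical_fov': 58.769316209142886, 'cx': 280.7128687554886, 'cy': 211.22985701423514, 'T_tool_cam': array([[ 9.71792606e-04, -9.63949992e-01, -2.66081694e-01,
         6.71881400e-02],
       [ 9.99999414e-01,  8.09569775e-04,  7.19355228e-04,
        -6.43466619e-04],
       [-4.78010769e-04, -2.66082237e-01,  9.63950214e-01,
        -1.46250329e-01],
       [ 0.00000000e+00,  0.00000000e+00,  0.00000000e+00,
         1.00000000e+00]])}
```

View pics/scene0.png

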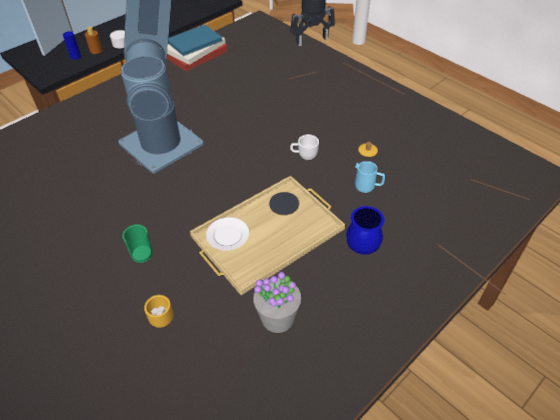

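View pics/top0.png

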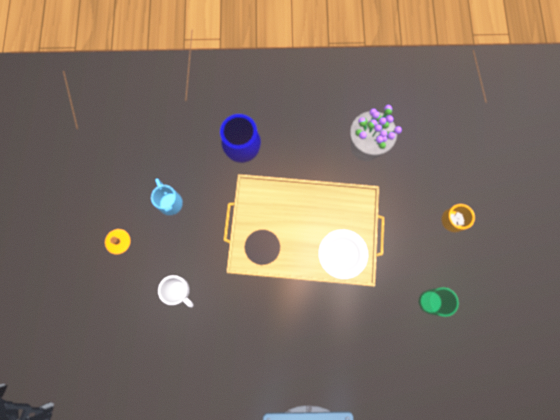

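Run:
```python
from cell import *
import numpy as np
for t in ["cup_mid","glass_mid","jar_mid","lid_mid","jug_mid","saucer","coaster","tray","vase","plant"]:
    for c in ["top","scene"]:
        for r in mark_of(t,c)[:2]: print(t,c,round(r["conf"],2),np.round(r["position"],4))
print(get_state()["clock"])
```

```text
cup_mid top 0.72 [0.3855 0.3065 0.03  ]
cup_mid scene 0.59 [0.3858 0.3093 0.0274]
glass_mid top 0.97 [ 0.3491 -0.3072  0.0477]
jar_mid top 0.69 [ 0.5476 -0.3821  0.0306]
jar_mid scene 0.92 [ 0.5439 -0.383   0.0227]
lid_mid top 0.77 [0.5105 0.4625 0.0176]
lid_mid top 0.6 [0.383  0.309  0.0309]
lid_mid scene 0.6 [0.5071 0.4623 0.0153]
jug_mid top 0.76 [0.6028 0.332  0.0385]
jug_mid scene 0.55 [0.6057 0.3316 0.0402]
saucer top 0.87 [ 0.4674 -0.1004  0.0046]
coaster top 0.92 [0.4881 0.0991 0.0041]
coaster top 0.7 [0.5067 0.4631 0.018 ]
coaster scene 0.8 [0.4871 0.1029 0.0044]
tray top 0.73 [ 5.274e-01 -4.000e-04  3.000e-04]
tray top 0.28 [ 0.551  -0.3787  0.0321]
vase top 0.96 [7.437e-01 1.478e-01 7.000e-04]
plant top 0.86 [ 0.7489 -0.1756  0.0021]
plant scene 0.73 [ 0.7449 -0.1758 -0.0027]
1.15
```

Emit:
step_arm([
  [[-0.85, -0.43, 0.22, 0, 0, 0, 0], [-0.85, -0.43, 0.22, 0, 0, 0, 0], [-0.85, -0.43, 0.22, 0, 0, 0, 0], [-0.85, -0.43, 0.22, 0, 0, 0, 0], [-0.85, -0.43, 0.22, 0, 0, 0, 0]],
], grip_force=30)

```text
clock: 1.57
ee_pos: [0.288, 0.4106, 0.1947]
tool_rot: [0.0, 0.175, 0.985, 0.0]
force: [0.3, 0.6, -0.1]
grip_width: 0.0852
```

Emit:
step_arm([
  [[-0.85, -0.43, 0.22, 0, 0, 0, 0], [-0.85, -0.43, 0.22, 0, 0, 0, 0], [-0.85, -0.43, 0.22, 0, 0, 0, 0], [-0.85, -0.43, 0.22, 0, 0, 0, 0], [-0.85, -0.43, 0.22, 0, 0, 0, 0]],
])

```text
clock: 1.98
ee_pos: [0.3856, 0.3059, 0.1618]
tool_rot: [0.0, 0.175, 0.984, 0.0]
force: [0.7, 0.8, 0.1]
grip_width: 0.0854
```

```bash
cat > h.py <<'E'
from cell import *
import numpy as np, cv2
from scipy.spatial.transform import Rotation as Ro
from scipy.optimize import least_squares
def RR(q): return Ro.from_quat([q[1],q[2],q[3],q[0]]).as_matrix()
def pose(): 
    s=get_state(); return np.array(s["ee_pos"]),RR(s["tool_rot"])
def cam(name,p=None,R=None):
    i=camera_info(name); f=210/np.tan(np.radians(i["vertical_fov"]/2))
    if name=="wrist":
        if p is None: p,R=pose()
        T=i["T_tool_cam"]; Rc=R@T[:3,:3]; e=p+R@T[:3,3]
    else: Rc=RR(i["orientation"]); e=np.array(i["eye"])
    return f,i["cx"],i["cy"],e,Rc
def proj(C,P):
    f,cx,cy,e,Rc=C; q=(np.atleast_2d(P)-e)@Rc; return np.c_[f*q[:,0]/q[:,2]+cx,f*q[:,1]/q[:,2]+cy]
def back(C,uv,z):
    f,cx,cy,e,Rc=C; uv=np.atleast_2d(uv); d=np.c_[(uv[:,0]-cx)/f,(uv[:,1]-cy)/f,np.ones(len(uv))]@Rc.T
    return e+d*((z-e[2])/d[:,2])[:,None]
def circ(c,r,z,n=72):
    t=np.linspace(0,2*np.pi,n,endpoint=False); return np.c_[c[0]+r*np.cos(t),c[1]+r*np.sin(t),np.full(n,z)]
PROF={"cup_mid":[(0.0,.021),(.031,.032),(.062,.033)],"glass_mid":[(0,.028),(.092,.032)],"jar_mid":[(0,.031),(.058,.031)],
 "jug_mid":[(0,.031),(.039,.030),(.078,.029)],"saucer":[(.004,.04),(.014,.06)],"coaster":[(0,.045),(.006,.045)],"lid_mid":[(.006,.031),(.011,.031),(.011,.009),(.036,.009)]}
def hullmask(C,thing,c,z0):
    P=np.vstack([circ(c,r,z+z0) for z,r in PROF[thing]]); h=cv2.convexHull(proj(C,P).astype(np.float32))
    return h
def fit(C,mask,thing,c0,z0):
    """fit axis (x,y) so the model's hull covers the mask best; handle outside the hull counts little (robust)"""
    m=mask.astype(np.uint8)
    # contour of mask; robust distance to hull contour
    cs,_=cv2.findContours(m,cv2.RETR_EXTERNAL,cv2.CHAIN_APPROX_NONE); cc=max(cs,key=cv2.contourArea).reshape(-1,2).astype(float)
    cc=cc[(cc[:,0]>2)&(cc[:,0]<557)&(cc[:,1]>2)&(cc[:,1]<417)]
    def res(v):
        h=hullmask(C,thing,v,z0)
        return np.array([cv2.pointPolygonTest(h,(float(a),float(b)),True) for a,b in cc])
    r=least_squares(res,c0[:2],loss="soft_l1",f_scale=1.0,diff_step=1e-3); d=res(r.x)
    return r.x,np.median(np.abs(d)),cc,d
def plan(tgt,psi=None):
    """units in the tool axes to go to tgt, and the wz turn"""
    p,R=pose(); d=R.T@(np.array(tgt)-p)/0.03
    cur=np.degrees(np.arctan2(R[1,1],R[0,1])); out="pose %s psi %.1f  units x %.2f y %.2f z %.2f"%(np.round(p,4),cur,*d)
    if psi is not None:
        w=(cur-psi+90)%180-90; out+="  wz %.1f"%w
    print(out)
def look(thing,name,z0,fn=None,c0=None):
    p,R=pose(); im=capture(name); C=cam(name,p,R)
    ms=mark_of(thing,name); ss=silhouettes(thing,name)
    for m in ms[:2]: print(" mark",round(m["conf"],2),np.round(m["position"],4))
    if fn: 
        im2=im.copy()
    if ss:
        s=ss[0]; print(" sil",[round(q["conf"],2) for q in ss],s["pixels"].sum())
        c=np.array(c0 if c0 is not None else ms[0]["position"]); x,e,cc,d=fit(C,s["pixels"],thing,c,z0)
        print(" fit",np.round(x,4),"med err px",round(e,2))
        i=np.argmin(d)  # farthest outside: handle
        if d[i]<-8:
            hp=back(C,cc[i],z0+.045)[0]; v=hp[:2]-x; print(" handle dir deg %.1f reach %.3f"%(np.degrees(np.arctan2(v[1],v[0])),np.hypot(*v)))
        if fn: cv2.polylines(im2,[hullmask(C,thing,x,z0).astype(int)],True,(0,0,255),1)
    if fn: cv2.imwrite("pics/"+fn,im2)
E
python3 - <<'E'
from h import *
print(get_state()["ee_pos"],get_state()["clock"])
look("cup_mid","wrist",0,"cup1.png")
E
```

```text
[0.38560972 0.30586213 0.16180164] 1.9833
 mark 0.64 [0.3877 0.3061 0.0326]
 sil [0.8] 7717
 fit [0.3826 0.3062] med err px 1.36
 handle dir deg -132.0 reach 0.055
```

View pics/cup1.png

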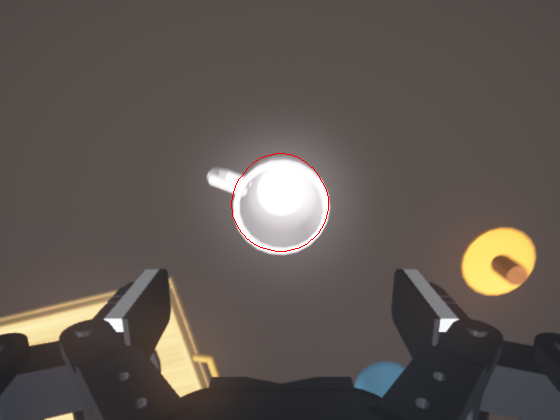

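Emit:
step_arm([
  [[0, 0, 0.2, 0, 0, -6.8, 0], [0, 0, 0.2, 0, 0, -6.8, 0], [0, 0, 0.2, 0, 0, -6.8, 0], [0, 0, 0.2, 0, 0, -6.8, 0], [0, 0, 0.2, 0, 0, -6.8, 0]],
])

```text
clock: 2.55
ee_pos: [0.3841, 0.308, 0.132]
tool_rot: [0.0, -0.123, 0.992, 0.0]
force: [0.1, 0.4, 0.2]
grip_width: 0.0856
```

Emit:
step_arm([
  [[0, 0, 0.2, 0, 0, -6.8, 0], [0, 0, 0.2, 0, 0, -6.8, 0], [0, 0, 0.2, 0, 0, -6.8, 0], [0, 0, 0.2, 0, 0, -6.8, 0], [0, 0, 0.2, 0, 0, -6.8, 0]],
])

```text
clock: 2.97
ee_pos: [0.3841, 0.3081, 0.102]
tool_rot: [0.0, -0.408, 0.913, 0.0]
force: [0.0, -0.5, -0.1]
grip_width: 0.0855
```

Run:
```python
from h import *
look("cup_mid","wrist",0,"cup2.png",[.385,.306])
plan([.385,.306,.045],138)
```

```text
mark 0.89 [0.3848 0.3098 0.03  ]
 sil [0.81] 12574
 fit [0.383  0.3066] med err px 1.25
 handle dir deg -133.5 reach 0.056
pose [0.3839 0.3076 0.1019] psi 137.7  units x 0.01 y -0.07 z 1.90  wz -0.3
```

View pics/cup2.png

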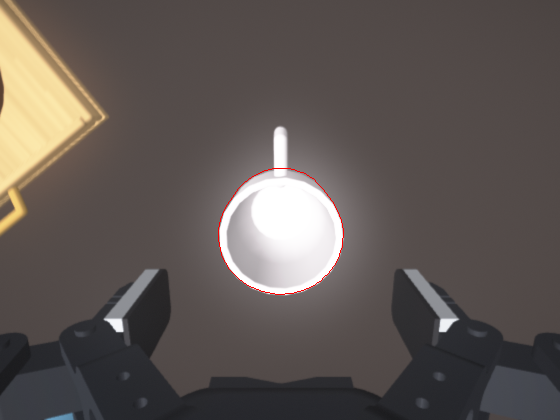

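Emit:
step_arm([
  [[0, 0, 0.6, 0, 0, 0, 0], [0, 0, 0.6, 0, 0, 0, 0], [0, 0, 0.5, 0, 0, 0, 0], [0, 0, 0.2, 0, 0, 0, 0], [0, 0, 0, 0, 0, 0, 0.3]],
])

```text
clock: 3.53
ee_pos: [0.3838, 0.3069, 0.0441]
tool_rot: [-0.001, -0.404, 0.915, 0.0]
force: [-0.2, 0.7, -0.6]
grip_width: 0.0752
```

Emit:
step_arm([
  [[0, 0, 0, 0, 0, 0, 0.6], [0, 0, 0, 0, 0, 0, 1], [0, 0, 0, 0, 0, 0, 1], [0, 0, 0, 0, 0, 0, 1], [0, 0, 0, 0, 0, 0, 1]],
], grip_force=30)

```text
clock: 3.95
ee_pos: [0.3854, 0.3074, 0.0457]
tool_rot: [0.001, -0.405, 0.914, 0.0]
force: [-0.0, 0.0, 3.6]
grip_width: 0.0627
```

Emit:
step_arm([
  [[0, 0, -0.2, 0, 0, 0, 1], [0, 0, -0.6, 0, 0, 0, 1], [0, 0, -0.8, 0, 0, 0, 1], [0, 0, -0.8, 0, 0, 0, 1], [0, 0, -0.8, 0, 0, 0, 1]],
])

```text
clock: 4.37
ee_pos: [0.3843, 0.3066, 0.142]
tool_rot: [-0.001, -0.405, 0.914, -0.0]
force: [0.2, 0.5, -1.5]
grip_width: 0.0632
```

Run:
```python
from h import *
for t in ["saucer","coaster"]:
  for n in ["top","scene"]:
    print(t,n)
    try: look(t,n,.006,f"{t}_{n}.png",[.467,-.1] if t=="saucer" else [.488,.1])
    except Exception as e: print(e)
```

```text
saucer top
 mark 0.61 [ 0.4661 -0.0994  0.0046]
 sil [0.77, 0.31] 1822
 fit [ 0.4646 -0.0994] med err px 0.8
saucer scene
 mark 0.97 [ 0.4669 -0.0964  0.0042]
 sil [0.87, 0.71] 1111
 fit [ 0.4695 -0.0967] med err px 0.61
coaster top
 mark 0.75 [0.4889 0.1014 0.0024]
 sil [0.7] 956
 fit [0.4871 0.1002] med err px 1.15
coaster scene
 mark 0.6 [0.4893 0.1049 0.0058]
 mark 0.2 [ 0.7522  0.1502 -0.0028]
 sil [0.92, 0.33] 527
 fit [0.4904 0.1024] med err px 1.04
```

View pics/saucer_top.png

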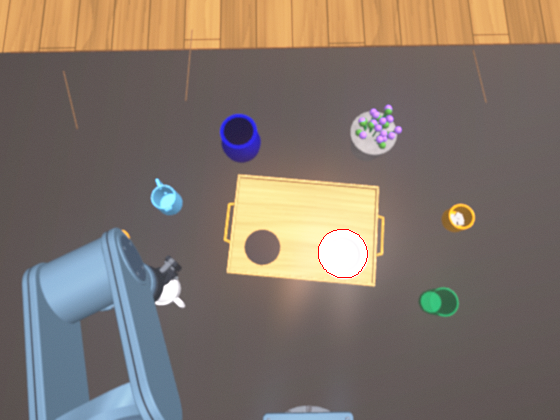

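View pics/coaster_scene.png

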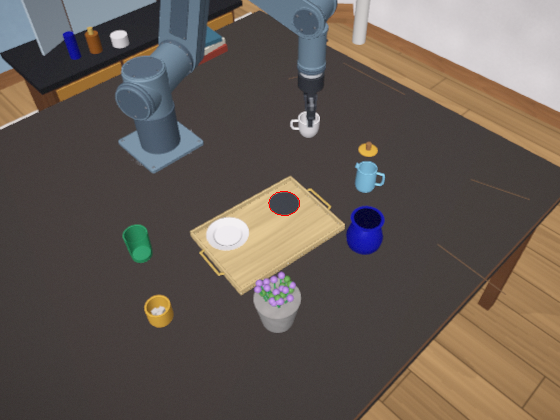

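Emit:
step_arm([
  [[0.4, -0.4, 0, 0, 0, 0, 1], [0.8, -0.75, 0, 0, 0, 0, 1], [0.9, -0.85, 0, 0, 0, 0, 1], [0.9, -0.85, 0, 0, 0, 0, 1], [0.9, -0.85, 0, 0, 0, 0, 1]],
])

```text
clock: 5.38
ee_pos: [0.3879, 0.1445, 0.1407]
tool_rot: [-0.0, -0.406, 0.914, -0.0]
force: [1.5, -1.4, -0.8]
grip_width: 0.0627
```

Emit:
step_arm([
  [[0.9, -0.85, 0, 0, 0, 0, 1], [0.9, -0.85, 0, 0, 0, 0, 1], [0.9, -0.85, 0, 0, 0, 0, 1], [0.9, -0.85, 0, 0, 0, 0, 1], [0.6, -0.5, 0, 0, 0, 0, 1]],
])

```text
clock: 5.8
ee_pos: [0.3906, -0.0293, 0.1411]
tool_rot: [0.0, -0.404, 0.915, -0.001]
force: [0.7, -0.4, -1.3]
grip_width: 0.0629
```

Run:
```python
from h import *
look("saucer","wrist",.006,"s2.png",[.467,-.098])
plan([.467,-.098,.07],138)
```

```text
mark 0.69 [ 0.467  -0.0988  0.0091]
 mark 0.55 [ 0.5294 -0.0061  0.0007]
 sil [0.92] 19379
 fit [ 0.4661 -0.0984] med err px 1.47
pose [ 0.3904 -0.0278  0.1409] psi 137.5  units x 0.00 y -3.46 z 2.36  wz -0.5
```

View pics/s2.png

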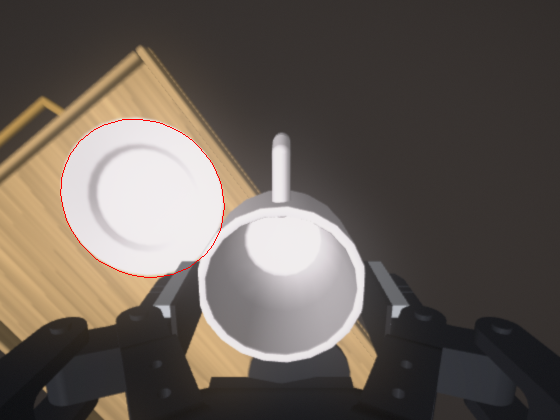

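Run:
```python
from h import *
p,R=pose(); look("cup_mid","wrist",p[2]-.045,"c3.png",p[:2]); print(p)
```

```text
mark 0.88 [ 0.3898 -0.0244  0.1261]
 sil [0.55] 23219
 fit [ 0.3889 -0.0297] med err px 2.86
 handle dir deg -133.6 reach 0.056
[ 0.39039673 -0.02779353  0.14085565]
```

View pics/c3.png

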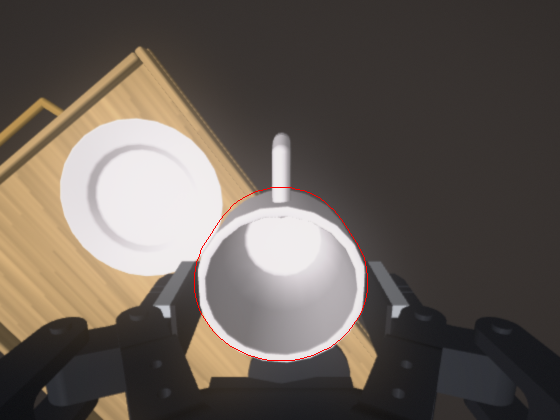

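Emit:
step_arm([
  [[0, -0.5, 0, 0, 0, 0, 1], [0, -0.9, 0, 0, 0, 0, 1], [0, -0.9, 0, 0, 0, 0, 1], [0, -0.8, 0, 0, 0, 0, 1], [0, -0.36, 0, 0, 0, 0, 1]],
])

```text
clock: 6.52
ee_pos: [0.4705, -0.0975, 0.1411]
tool_rot: [0.001, -0.406, 0.914, -0.001]
force: [-0.2, -0.6, -1.4]
grip_width: 0.0627
```

Emit:
step_arm([
  [[0, 0, 0.6, 0, 0, 0, 1], [0, 0, 0.7, 0, 0, 0, 1], [0, 0, 0.7, 0, 0, 0, 1], [0, 0, 0.4, 0, 0, 0, 1], [0, 0, 0.1, 0, 0, 0, 1]],
])

```text
clock: 6.93
ee_pos: [0.4657, -0.0944, 0.0636]
tool_rot: [-0.002, -0.406, 0.914, 0.002]
force: [0.3, 0.8, -1.2]
grip_width: 0.063
```

Run:
```python
from h import *
plan([.4665,-.0985,.0577],138); print(get_state()["force"])
```

```text
pose [ 0.4657 -0.0944  0.0636] psi 137.9  units x 0.08 y -0.11 z 0.19  wz -0.1
[ 0.28481149  0.7872314  -1.21831484]
```

Emit:
step_arm([
  [[0.07, -0.1, 0.05, 0, 0, 0, 1], [0, 0, 0.05, 0, 0, 0, 1], [0, 0, 0.05, 0, 0, 0, 1], [0, 0, 0, 0, 0, 0, 1]],
])

```text
clock: 7.27
ee_pos: [0.4686, -0.0997, 0.062]
tool_rot: [0.0, -0.405, 0.914, -0.001]
force: [0.2, 0.2, -1.0]
grip_width: 0.063
```

Run:
```python
from h import *
plan([.4665,-.0985,.0577],138); print(get_state()["force"])
```

```text
pose [ 0.4686 -0.0997  0.062 ] psi 137.8  units x 0.02 y 0.08 z 0.14  wz -0.2
[ 0.23565514  0.18903685 -1.0269859 ]
```

Emit:
step_arm([
  [[0, 0, 0.04, 0, 0, 0, 1], [0, 0, 0.04, 0, 0, 0, 1], [0, 0, 0, 0, 0, 0, 1]],
])

```text
clock: 7.52
ee_pos: [0.4681, -0.0995, 0.0592]
tool_rot: [0.0, -0.405, 0.914, -0.0]
force: [0.8, -0.1, -0.9]
grip_width: 0.0628
```

Emit:
step_arm([
  [[0, 0, 0.04, 0, 0, 0, 1], [0, 0, 0, 0, 0, 0, 1]],
])

```text
clock: 7.68
ee_pos: [0.4681, -0.0996, 0.0578]
tool_rot: [0.0, -0.405, 0.914, -0.0]
force: [0.3, -0.3, -0.8]
grip_width: 0.0628
```

Emit:
step_arm([
  [[0, 0, 0.04, 0, 0, 0, 1], [0, 0, 0, 0, 0, 0, 1]],
])

```text
clock: 7.85
ee_pos: [0.4683, -0.0995, 0.0577]
tool_rot: [0.0, -0.405, 0.914, -0.0]
force: [-3.2, 1.7, 9.9]
grip_width: 0.0629
```

Emit:
step_arm([
  [[0, 0, -0.03, 0, 0, 0, 0.5], [0, 0, 0, 0, 0, 0, 0.2], [0, 0, 0, 0, 0, 0, 0], [0, 0, 0, 0, 0, 0, 0], [0, 0, -0.3, 0, 0, 0, 0]],
])

```text
clock: 8.27
ee_pos: [0.4669, -0.099, 0.0654]
tool_rot: [-0.001, -0.405, 0.914, 0.001]
force: [0.5, 0.6, -0.3]
grip_width: 0.0851
```

Emit:
step_arm([
  [[0, 0, -0.7, 0, 0, 0, 0], [0, 0, -1, 0, 0, 0, 0], [0, 0, -1, 0, 0, 0, 0], [0, 0, -0.6, 0, 0, 0, 0]],
])

```text
clock: 8.6
ee_pos: [0.4691, -0.1, 0.169]
tool_rot: [0.001, -0.405, 0.914, -0.001]
force: [0.6, -0.0, -0.2]
grip_width: 0.0855
```

Run:
```python
from h import *
look("cup_mid","wrist",.012,"c4.png",[.468,-.099])
look("saucer","wrist",.006,"s4.png",[.468,-.099])
plan([.349,-.2,.18],50)
for n in ["top"]:
  look("glass_mid",n,0,"g1.png")
```

```text
mark 0.62 [ 0.4707 -0.0979  0.0437]
 mark 0.47 [ 0.5282 -0.0034  0.0006]
 sil [0.66] 7762
 fit [ 0.4664 -0.1008] med err px 1.37
 handle dir deg -133.6 reach 0.056
 sil [0.77] 9201
 fit [ 0.4658 -0.0985] med err px 0.64
pose [ 0.4672 -0.0991  0.1645] psi 137.8  units x 5.14 y 0.66 z -0.51  wz 87.8
 mark 0.65 [ 0.3482 -0.3048  0.0498]
 sil [0.66, 0.65] 1036
 fit [0.4778 0.0969] med err px 3.33
```

View pics/s4.png

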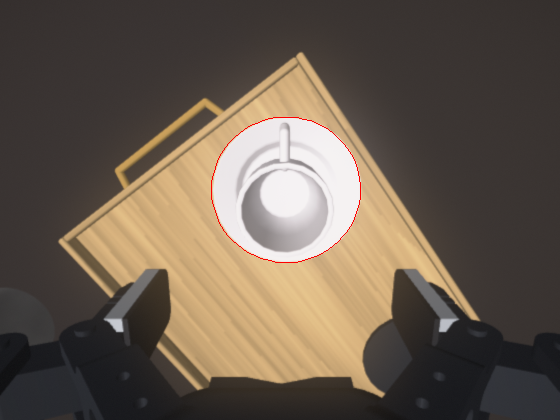

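View pics/c4.png

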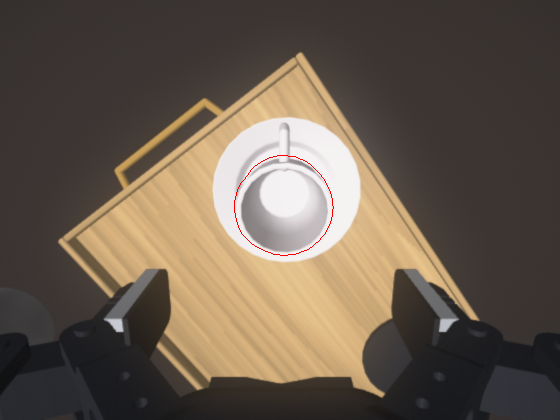

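Run:
```python
from h import *
p,R=pose(); C=cam("wrist",p,R); print(p)
print(back(C,[285.3,208.7],.074))
print(proj(C,[[.4658,-.0985,.074]]),proj(C,[[.4658,-.0985,.02]]))
```

```text
[ 0.46727297 -0.09919411  0.16436257]
[[ 0.46222308 -0.10033491  0.074     ]]
[[283.1293133  214.20749316]] [[282.54048238 195.73919362]]
```

```bash
python3 - <<'E'
s=open('h.py').read()
s=s.replace("""; d=res(r.x)
    return""","""; d=res(r.x)
    full=cc; 
    for k in range(3):
        keep=np.abs(d)<(6,4,3)[k]; cc=full[keep]
        r=least_squares(res,r.x,loss="soft_l1",f_scale=1.0,diff_step=1e-3); cc=full; d=res(r.x)
    return""")
open('h.py','w').write(s)
E
python3 - <<'E'
from h import *
look("cup_mid","wrist",.012,"c5.png",[.468,-.099])
look("saucer","wrist",.006,"s5.png",[.468,-.099])
look("coaster","wrist",.006,None,[.488,.1])
print(get_state()["clock"])
E
```

```text
mark 0.96 [ 0.4697 -0.0959  0.0433]
 sil [0.89] 8103
 fit [ 0.467  -0.1002] med err px 1.06
 handle dir deg -133.5 reach 0.057
 sil [0.7] 8911
 fit [ 0.4658 -0.0985] med err px 1.07
 mark 0.85 [0.4873 0.1041 0.009 ]
 sil [0.94, 0.53] 2471
 fit [0.4864 0.1012] med err px 0.7
9.5
```

View pics/c5.png

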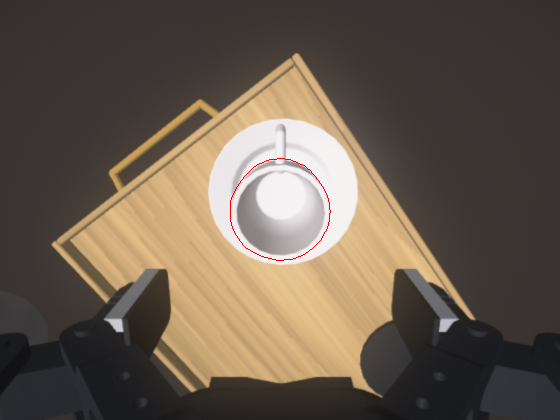

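Emit:
step_arm([
  [[0, 0, -0.2, 0, 0, 6.8, 0], [0, 0, -0.2, 0, 0, 6.8, 0], [0, 0, -0.2, 0, 0, 6.8, 0], [0, 0, -0.2, 0, 0, 6.8, 0], [0, 0, -0.2, 0, 0, 6.8, 0]],
])

```text
clock: 9.92
ee_pos: [0.468, -0.0995, 0.1958]
tool_rot: [-0.0, -0.117, 0.993, 0.0]
force: [-0.2, -0.6, -0.8]
grip_width: 0.0856
```

Emit:
step_arm([
  [[0, 0, 0, 0, 0, 6.8, 0], [0, 0, 0, 0, 0, 6.8, 0], [0.5, -0.8, 0, 0, 0, 0, 0], [0.5, -0.9, 0, 0, 0, 0, 0], [0.5, -0.9, 0, 0, 0, 0, 0]],
])

```text
clock: 10.33
ee_pos: [0.4229, -0.178, 0.1956]
tool_rot: [0.0, -0.003, 1.0, -0.0]
force: [0.7, -0.3, -0.2]
grip_width: 0.0854
```

Emit:
step_arm([
  [[0.5, -0.9, 0, 0, 0, 0, 0], [0.5, -0.9, 0, 0, 0, 0, 0], [0.5, -0.9, 0, 0, 0, 0, 0], [0.5, -0.9, 0, 0, 0, 0, 0], [0.3, -0.7, 0, 0, 0, 0, 0]],
])

```text
clock: 10.75
ee_pos: [0.3533, -0.3088, 0.1957]
tool_rot: [-0.0, -0.001, 1.0, -0.0]
force: [0.2, 0.0, 0.2]
grip_width: 0.0854
```

Emit:
step_arm([
  [[0, 0, 0, 0, 0, 0, 0], [0, 0, 0, 0, 0, 0, 0]],
])

```text
clock: 10.92
ee_pos: [0.3542, -0.3078, 0.1954]
tool_rot: [0.0, -0.0, 1.0, 0.0]
force: [-0.0, -0.4, 1.0]
grip_width: 0.0853
```

Run:
```python
from h import *
look("glass_mid","wrist",0,"g2.png",[.349,-.306])
plan([.349,-.306,.055],90)
```

```text
mark 0.73 [ 0.3458 -0.3045  0.0459]
 sil [0.97, 0.7] 6802
 fit [ 0.3464 -0.3064] med err px 0.8
pose [ 0.355  -0.3059  0.1954] psi 90.2  units x 0.20 y -0.00 z 4.68  wz 0.2
```

View pics/g2.png

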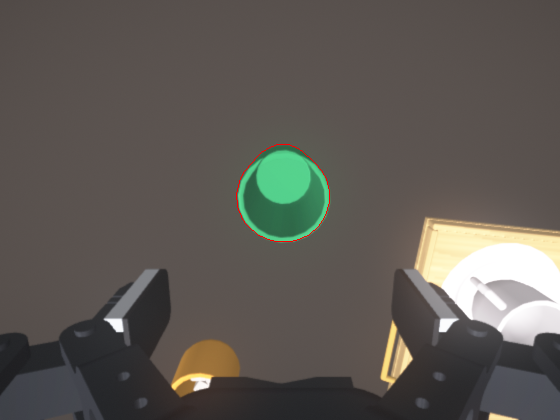

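Emit:
step_arm([
  [[0.28, 0, 0.6, 0, 0, 0, 0], [0, 0, 0.9, 0, 0, 0, 0], [0, 0, 0.9, 0, 0, 0, 0], [0, 0, 0.8, 0, 0, 0, 0], [0, 0, 0, 0, 0, 0, 0]],
])

```text
clock: 11.48
ee_pos: [0.3448, -0.303, 0.0957]
tool_rot: [-0.002, -0.003, 1.0, 0.003]
force: [-0.5, 0.8, 0.2]
grip_width: 0.0857
```

Run:
```python
from h import *
look("glass_mid","wrist",0,"g3.png",[.347,-.306])
plan([.3464,-.3064,.058],90)
```

```text
mark 0.76 [ 0.3482 -0.3028  0.0489]
 sil [0.57] 17246
 fit [ 0.3462 -0.3062] med err px 1.29
pose [ 0.3471 -0.3068  0.1005] psi 90.3  units x 0.02 y 0.01 z 1.42  wz 0.3
```

View pics/g3.png

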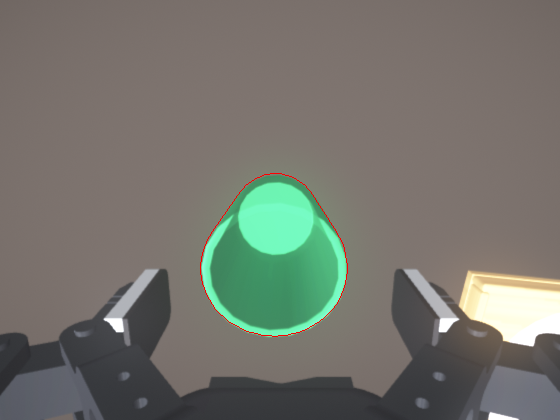

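Emit:
step_arm([
  [[0, 0, 0.4, 0, 0, 0, 0], [0, 0, 0.5, 0, 0, 0, 0], [0, 0, 0.4, 0, 0, 0, 0], [0, 0, 0.12, 0, 0, 0, 0], [0, 0, 0, 0, 0, 0, 0.2]],
])

```text
clock: 12.05
ee_pos: [0.3468, -0.3071, 0.0576]
tool_rot: [0.0, -0.002, 1.0, -0.0]
force: [-0.9, 0.4, -1.0]
grip_width: 0.0756
```

Emit:
step_arm([
  [[0, 0, 0, 0, 0, 0, 0.5], [0, 0, 0, 0, 0, 0, 1], [0, 0, 0, 0, 0, 0, 1], [0, 0, 0, 0, 0, 0, 1], [0, 0, 0, 0, 0, 0, 1]],
])

```text
clock: 12.47
ee_pos: [0.347, -0.3074, 0.0585]
tool_rot: [0.001, -0.002, 1.0, -0.001]
force: [0.4, 1.7, 6.8]
grip_width: 0.0621
```

Run:
```python
from h import *
plan([.4875,.1012,.2],84)
```

```text
pose [ 0.347  -0.3074  0.0585] psi 90.2  units x -4.73 y 13.60 z -4.73  wz 6.2
```

Emit:
step_arm([
  [[0, 0, -0.2, 0, 0, 0, 1], [0, 0, -0.6, 0, 0, 0, 1], [0, 0, -1, 0, 0, 0, 1], [0, 0, -1, 0, 0, 0, 1], [0, 0, -1, 0, 0, 0, 1]],
])

```text
clock: 12.88
ee_pos: [0.3461, -0.3067, 0.1728]
tool_rot: [-0.0, -0.002, 1.0, -0.0]
force: [0.6, -0.2, -1.9]
grip_width: 0.0621
```

Emit:
step_arm([
  [[0, 0.4, -0.6, 0, 0, 0, 1], [0, 0.8, -0.3, 0, 0, 0, 1], [-0.2, 0.9, 0, 0, 0, 0, 1], [-0.2, 1, 0, 0, 0, 0, 1], [-0.2, 1, 0, 0, 0, 0, 1]],
])

```text
clock: 13.3
ee_pos: [0.3639, -0.1831, 0.199]
tool_rot: [0.001, -0.001, 1.0, -0.001]
force: [0.1, 0.3, -1.8]
grip_width: 0.0622
```

Emit:
step_arm([
  [[-0.2, 1, 0, 0, 0, 0, 1], [-0.2, 1, 0, 0, 0, 0, 1], [-0.2, 1, 0, 0, 0, 0, 1], [-0.2, 1, 0, 0, 0, 0, 1], [-0.2, 1, 0, 0, 0, 0, 1]],
])

```text
clock: 13.72
ee_pos: [0.3935, -0.0324, 0.1988]
tool_rot: [0.001, -0.002, 1.0, -0.0]
force: [1.0, -0.6, -1.5]
grip_width: 0.0623
```

Emit:
step_arm([
  [[-0.2, 1, 0, 0, 0, 0, 1], [0, 1, 0, 0, 0, 0, 1], [0, 1, 0, 0, 0, 0, 1], [0, 0.9, 0, 0, 0, 0, 1], [0, 0.5, 0, 0, 0, 0, 1]],
])

```text
clock: 14.13
ee_pos: [0.3986, 0.1008, 0.1987]
tool_rot: [0.0, -0.002, 1.0, 0.0]
force: [-0.2, 0.4, -1.0]
grip_width: 0.0623
```

Emit:
step_arm([
  [[0, 0, 0, 0, 0, 0, 1], [0, 0, 0, 0, 0, 0, 1], [0, 0, 0, 0, 0, 0, 1]],
])

```text
clock: 14.38
ee_pos: [0.399, 0.0977, 0.1983]
tool_rot: [0.0, -0.002, 1.0, -0.0]
force: [0.2, -1.7, -0.6]
grip_width: 0.0623
```

Run:
```python
from h import *
look("coaster","wrist",.006,"k1.png",[.4875,.101])
look("glass_mid","wrist",pose()[0][2]-.0585,"g4.png",pose()[0])
plan([.4875,.1012,.0785],84)
```

```text
mark 0.67 [0.3988 0.1024 0.1877]
 sil [0.78] 27674
 fit [0.3989 0.0974] med err px 1.78
pose [0.3991 0.0976 0.1979] psi 90.1  units x -2.95 y 0.12 z 3.98  wz 6.1
```

View pics/k1.png

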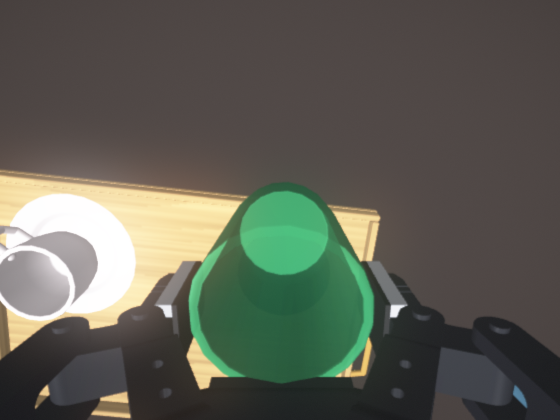

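View pics/g4.png

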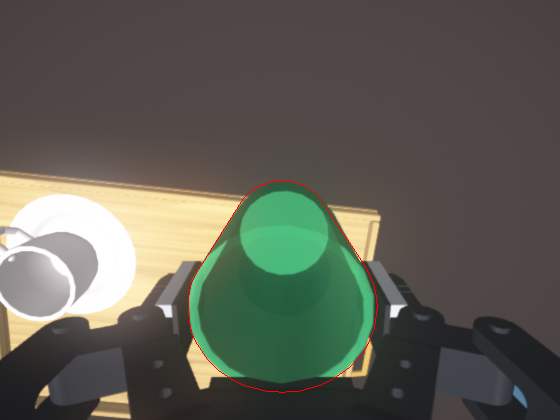

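Emit:
step_arm([
  [[-0.8, 0, 0, 0, 0, 0, 1], [-1, 0, 0, 0, 0, 0, 1], [-1, 0, 0, 0, 0, 0, 1], [-1, 0, 0, 0, 0, 0, 1], [-1, 0, 0, 0, 0, 0, 1]],
])

```text
clock: 15.1
ee_pos: [0.5444, 0.0982, 0.1978]
tool_rot: [-0.0, -0.001, 1.0, -0.0]
force: [0.4, -0.0, -1.2]
grip_width: 0.0623
```

Emit:
step_arm([
  [[-0.7, 0.12, 0, 0, 0, 0, 1], [0, 0, 0, 0, 0, 0, 1], [0, 0, 0, 0, 0, 0, 1], [0, 0, 0, 0, 0, 0, 1]],
])

```text
clock: 15.43
ee_pos: [0.563, 0.1021, 0.1973]
tool_rot: [-0.001, -0.001, 1.0, -0.0]
force: [0.1, -0.2, -1.2]
grip_width: 0.0623
```

Run:
```python
from h import *
look("coaster","wrist",.006,"k2.png",[.4875,.101])
plan([.4875,.1012,.0785],84)
```

```text
mark 0.85 [0.486  0.1046 0.0073]
 sil [0.97] 9011
 fit [0.4871 0.1   ] med err px 0.92
pose [0.563  0.1023 0.1981] psi 90.2  units x 2.51 y -0.03 z 3.99  wz 6.2
```

View pics/k2.png

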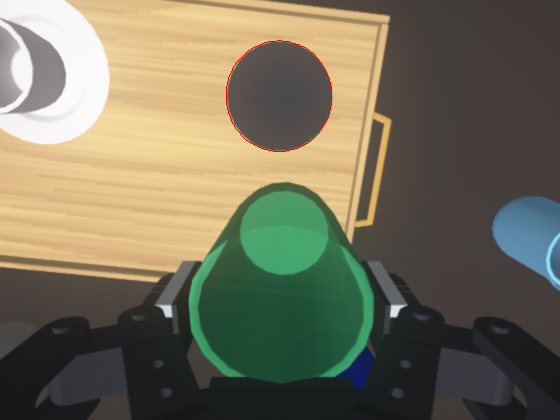

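Emit:
step_arm([
  [[0.5, -0.06, 0.4, 0, 0, 0, 1], [0.9, 0, 0.6, 0, 0, 0, 1], [0.8, 0, 0.6, 0, 0, 0, 1], [0.33, 0, 0.6, 0, 0, 0, 1], [0, 0, 0.6, 0, 0, 0, 1]],
])

```text
clock: 16.0
ee_pos: [0.4845, 0.1006, 0.1137]
tool_rot: [-0.001, -0.002, 1.0, 0.0]
force: [0.0, -0.8, -1.3]
grip_width: 0.0624
```

Emit:
step_arm([
  [[0, 0, 0.6, 0, 0, 0, 1], [0, 0, 0.35, 0, 0, 0, 1], [0, 0, 0.15, 0, 0, 0, 1], [0, 0, 0, 0, 0, 0, 1], [0, 0, 0, 0, 0, 0, 1]],
])

```text
clock: 16.42
ee_pos: [0.4882, 0.1004, 0.0815]
tool_rot: [0.0, -0.002, 1.0, -0.0]
force: [0.9, -0.9, -0.9]
grip_width: 0.0623
```

Run:
```python
from h import *
plan([.487,.1005,.0705],84)
```

```text
pose [0.4882 0.1004 0.0815] psi 90.2  units x 0.04 y 0.00 z 0.37  wz 6.2
```

Emit:
step_arm([
  [[0.04, 0, 0.1, 0, 0, 0, 1], [0, 0, 0.1, 0, 0, 0, 1], [0, 0, 0.06, 0, 0, 0, 1], [0, 0, 0.03, 0, 0, 0, 1], [0, 0, 0, 0, 0, 0, 1]],
])

```text
clock: 16.83
ee_pos: [0.4868, 0.1004, 0.0721]
tool_rot: [-0.0, -0.002, 1.0, -0.0]
force: [-0.6, 0.6, -1.6]
grip_width: 0.0623
```

Emit:
step_arm([
  [[0, 0, 0.04, 0, 0, 0, 1], [0, 0, 0, 0, 0, 0, 1]],
])

```text
clock: 17.0
ee_pos: [0.4869, 0.1003, 0.0709]
tool_rot: [-0.0, -0.002, 1.0, 0.0]
force: [0.1, 0.2, -1.6]
grip_width: 0.0623
```

Emit:
step_arm([
  [[0, 0, 0.04, 0, 0, 0, 1], [0, 0, 0, 0, 0, 0, 1]],
])

```text
clock: 17.17
ee_pos: [0.4875, 0.1005, 0.0706]
tool_rot: [0.001, -0.002, 1.0, 0.0]
force: [-1.5, 1.3, 3.8]
grip_width: 0.0622
```

Contact. Release, rise.

Emit:
step_arm([
  [[0, 0, 0, 0, 0, 0, 0.5], [0, 0, 0, 0, 0, 0, 0.2], [0, 0, 0, 0, 0, 0, 0], [0, 0, 0, 0, 0, 0, 0], [0, 0, -0.3, 0, 0, 0, 0]],
])

```text
clock: 17.58
ee_pos: [0.4855, 0.1003, 0.0775]
tool_rot: [-0.002, -0.002, 1.0, -0.0]
force: [-0.3, 0.4, -0.3]
grip_width: 0.085
```

Emit:
step_arm([
  [[0, 0, -0.7, 0, 0, 0, 0], [0, 0, -1, 0, 0, 0, 0], [0, 0, -1, 0, 0, 0, 0], [0, 0, -1, 0, 0, 0, 0], [0, 0, -1, 0, 0, 0, 0]],
])

```text
clock: 18.0
ee_pos: [0.4866, 0.1003, 0.2219]
tool_rot: [0.0, -0.002, 1.0, -0.0]
force: [0.4, -0.3, -0.5]
grip_width: 0.0857
```

Emit:
step_arm([
  [[0, 0, 0, 0, 0, 0, 0], [0, 0, 0, 0, 0, 0, 0], [0, 0, 0, 0, 0, 0, 0]],
])

```text
clock: 18.25
ee_pos: [0.4864, 0.1003, 0.2197]
tool_rot: [-0.0, -0.002, 1.0, -0.0]
force: [0.7, 0.2, -0.7]
grip_width: 0.0856
```

Run:
```python
from h import *
look("coaster","wrist",.006,"k3.png",[.4875,.101])
look("glass_mid","wrist",.012,"g5.png",[.4875,.101])
look("jar_mid","top",0,None,[.546,-.382])
look("jar_mid","scene",0,None,[.546,-.382])
plan([.546,-.382,.16],90)
```

```text
sil [0.81] 2261
 fit [0.4876 0.0999] med err px 0.87
 mark 0.66 [0.4875 0.1051 0.0611]
 sil [0.64] 6223
 fit [0.4868 0.1015] med err px 1.02
 mark 0.83 [ 0.5487 -0.3824  0.031 ]
 sil [0.73, 0.46] 683
 fit [ 0.5462 -0.3844] med err px 1.08
 mark 0.64 [ 0.5461 -0.3814  0.0261]
 sil [0.81] 729
 fit [ 0.5482 -0.3794] med err px 0.96
pose [0.4869 0.1004 0.2197] psi 90.2  units x -1.92 y -16.09 z 1.99  wz 0.2
```

View pics/g5.png

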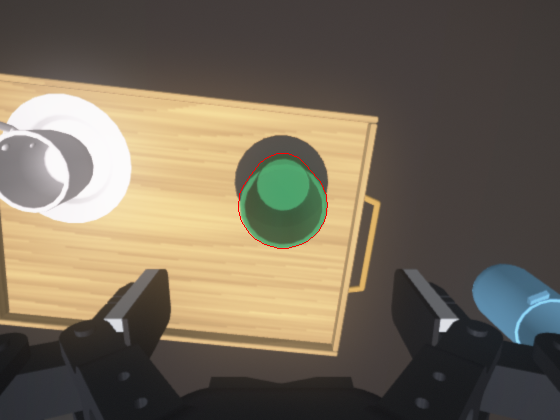

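Emit:
step_arm([
  [[-0.1, -0.6, 0, 0, 0, 0, 0], [-0.1, -1, 0, 0, 0, 0, 0], [-0.1, -1, 0, 0, 0, 0, 0], [-0.1, -1, 0, 0, 0, 0, 0], [-0.1, -1, 0, 0, 0, 0, 0]],
])

```text
clock: 19.27
ee_pos: [0.5023, -0.0388, 0.2199]
tool_rot: [0.0, -0.002, 1.0, -0.0]
force: [1.1, 0.1, 0.4]
grip_width: 0.0852
```

Emit:
step_arm([
  [[-0.1, -1, 0, 0, 0, 0, 0], [-0.1, -1, 0, 0, 0, 0, 0], [-0.1, -1, 0, 0, 0, 0, 0], [-0.1, -1, 0, 0, 0, 0, 0], [-0.1, -1, 0, 0, 0, 0, 0]],
])

```text
clock: 19.68
ee_pos: [0.5178, -0.1891, 0.2199]
tool_rot: [0.0, -0.002, 1.0, -0.0]
force: [0.6, 0.2, 0.5]
grip_width: 0.0852
```

Emit:
step_arm([
  [[-0.2, -1, 0, 0, 0, 0, 0], [-0.2, -1, 0, 0, 0, 0, 0], [-0.2, -1, 0, 0, 0, 0, 0], [-0.2, -1, 0, 0, 0, 0, 0], [-0.1, -1, 0, 0, 0, 0, 0]],
])

```text
clock: 20.1
ee_pos: [0.5457, -0.339, 0.2197]
tool_rot: [0.0, -0.002, 1.0, 0.0]
force: [0.2, -0.1, -0.5]
grip_width: 0.0853
```

Emit:
step_arm([
  [[0, -0.5, 0.2, 0, 0, 0, 0], [0, 0, 0.2, 0, 0, 6.86, 0], [0, 0, 0.2, 0, 0, 6.86, 0], [0, 0, 0.2, 0, 0, 6.86, 0], [0, 0, 0.2, 0, 0, 6.86, 0]],
])

```text
clock: 20.52
ee_pos: [0.545, -0.352, 0.1889]
tool_rot: [-0.0, 0.239, 0.971, 0.0]
force: [0.0, 0.0, 0.6]
grip_width: 0.085
```

Emit:
step_arm([
  [[0, 0, 0.2, 0, 0, 6.86, 0], [0, 0, 0.2, 0, 0, 6.86, 0], [0, 0, 0.2, 0, 0, 6.86, 0], [0, 0, 0, 0, 0, 6.86, 0], [0, 0, 0, 0, 0, 6.86, 0]],
])

```text
clock: 20.93
ee_pos: [0.5449, -0.3515, 0.1707]
tool_rot: [-0.001, 0.514, 0.858, 0.0]
force: [-0.7, 0.9, 0.2]
grip_width: 0.0855
```

Emit:
step_arm([
  [[0, 0, 0, 0, 0, 6.86, 0], [0, 0, 0, 0, 0, 6.86, 0], [0, 0, 0, 0, 0, 6.86, 0], [0, 0, 0, 0, 0, 6.86, 0], [0, 0, 0, 0, 0, 6.86, 0]],
])

```text
clock: 21.35
ee_pos: [0.5451, -0.3517, 0.1713]
tool_rot: [-0.0, 0.744, 0.668, 0.0]
force: [0.2, -0.0, 0.1]
grip_width: 0.0854
```

Emit:
step_arm([
  [[0, 0, 0, 0, 0, 0, 0], [0, 0, 0, 0, 0, 0, 0], [0, 0, 0, 0, 0, 0, 0]],
])

```text
clock: 21.6
ee_pos: [0.5453, -0.3521, 0.1716]
tool_rot: [-0.0, 0.741, 0.671, 0.0]
force: [-0.4, -1.1, 0.7]
grip_width: 0.0858
```

Run:
```python
from h import *
look("jar_mid","wrist",0,"j1.png",[.547,-.382])
plan([.547,-.382,.04],-6)
```

```text
mark 0.6 [ 0.5472 -0.3784  0.0288]
 sil [0.58] 6034
 fit [ 0.5459 -0.3821] med err px 0.73
pose [ 0.5453 -0.3524  0.1718] psi -5.8  units x -0.98 y 0.15 z 4.39  wz 0.2
```

View pics/j1.png

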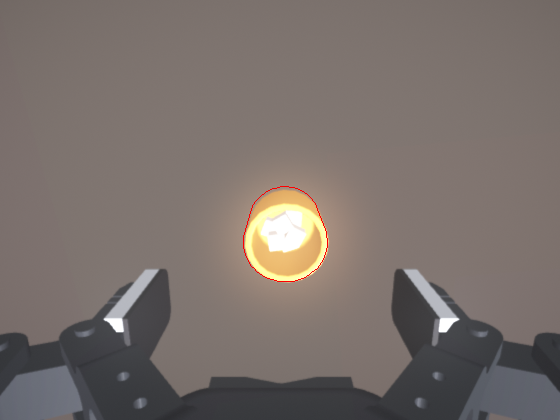

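Emit:
step_arm([
  [[-0.5, 0.1, 0.2, 0, 0, 0, 0], [-0.48, 0.02, 0.5, 0, 0, 0, 0], [0, 0, 0.8, 0, 0, 0, 0], [0, 0, 0.8, 0, 0, 0, 0], [0, 0, 0, 0, 0, 0, 0]],
])

```text
clock: 22.17
ee_pos: [0.5426, -0.3811, 0.0958]
tool_rot: [-0.005, 0.743, 0.67, -0.0]
force: [-0.8, -0.2, -1.7]
grip_width: 0.0857
```

Emit:
step_arm([
  [[0, 0, 0, 0, 0, 0, 0], [0, 0, 0, 0, 0, 0, 0]],
])

```text
clock: 22.33
ee_pos: [0.5461, -0.3831, 0.1031]
tool_rot: [0.0, 0.742, 0.67, -0.0]
force: [0.2, -0.3, 0.8]
grip_width: 0.0851
```

Run:
```python
from h import *
look("jar_mid","wrist",0,"j2.png",[.547,-.382])
plan([.546,-.382,.04],-6)
```

```text
mark 0.96 [ 0.5499 -0.3815  0.0271]
 sil [0.93] 10435
 fit [ 0.5463 -0.3814] med err px 1.35
pose [ 0.5468 -0.383   0.1046] psi -5.8  units x 0.04 y -0.03 z 2.15  wz 0.2
```

View pics/j2.png

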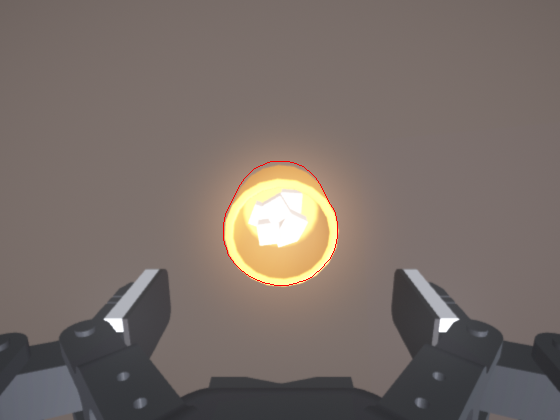

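Emit:
step_arm([
  [[0.04, -0.02, 0.5, 0, 0, 0, 0], [0, 0, 0.6, 0, 0, 0, 0], [0, 0, 0.5, 0, 0, 0, 0], [0, 0, 0.35, 0, 0, 0, 0], [0, 0, 0.15, 0, 0, 0, 0]],
])

```text
clock: 22.9
ee_pos: [0.5452, -0.3805, 0.039]
tool_rot: [-0.0, 0.742, 0.67, -0.0]
force: [0.2, 0.0, 0.4]
grip_width: 0.0853
```

Emit:
step_arm([
  [[0, 0, 0, 0, 0, 0, 0.3], [0, 0, 0, 0, 0, 0, 0.6], [0, 0, 0, 0, 0, 0, 1], [0, 0, 0, 0, 0, 0, 1], [0, 0, 0, 0, 0, 0, 1]],
])

```text
clock: 23.32
ee_pos: [0.5463, -0.3816, 0.0412]
tool_rot: [0.001, 0.742, 0.67, 0.0]
force: [0.7, -0.4, 4.3]
grip_width: 0.0596
```

Emit:
step_arm([
  [[0, 0, 0, 0, 0, 0, 1], [0, 0, 0, 0, 0, 0, 1]],
])

```text
clock: 23.48
ee_pos: [0.5463, -0.3816, 0.0412]
tool_rot: [0.001, 0.742, 0.67, 0.0]
force: [0.6, -0.6, 5.9]
grip_width: 0.0594
```

Run:
```python
from h import *
plan([.4767,.0008,.16],-6)
```

```text
pose [ 0.5463 -0.3816  0.0412] psi -5.9  units x 12.44 y -3.60 z -3.99  wz 0.1
```

Emit:
step_arm([
  [[0, 0, -0.2, 0, 0, 0, 1], [0, 0, -0.7, 0, 0, 0, 1], [0, 0, -1, 0, 0, 0, 1], [0, 0, -1, 0, 0, 0, 1], [0, 0, -1, 0, 0, 0, 1]],
])

```text
clock: 23.9
ee_pos: [0.5445, -0.3799, 0.1569]
tool_rot: [-0.002, 0.742, 0.67, -0.0]
force: [0.6, -0.7, -4.0]
grip_width: 0.0597
```

Emit:
step_arm([
  [[0.4, -0.1, -0.4, 0, 0, 0, 1], [0.9, -0.3, 0, 0, 0, 0, 1], [1, -0.3, 0, 0, 0, 0, 1], [1, -0.3, 0, 0, 0, 0, 1], [1, -0.3, 0, 0, 0, 0, 1]],
])

```text
clock: 24.32
ee_pos: [0.518, -0.2457, 0.1673]
tool_rot: [-0.002, 0.742, 0.67, -0.0]
force: [1.1, -0.8, -3.1]
grip_width: 0.0597
```

Emit:
step_arm([
  [[1, -0.3, 0, 0, 0, 0, 1], [1, -0.3, 0, 0, 0, 0, 1], [1, -0.3, 0, 0, 0, 0, 1], [1, -0.3, 0, 0, 0, 0, 1], [1, -0.3, 0, 0, 0, 0, 1]],
])

```text
clock: 24.73
ee_pos: [0.4881, -0.092, 0.1675]
tool_rot: [-0.001, 0.742, 0.67, -0.001]
force: [0.7, -0.0, -2.1]
grip_width: 0.0597
```

Emit:
step_arm([
  [[1, -0.3, 0, 0, 0, 0, 1], [1, -0.3, 0, 0, 0, 0, 1], [0.8, -0.2, 0, 0, 0, 0, 1], [0.3, 0, 0, 0, 0, 0, 1], [0, 0, 0, 0, 0, 0, 1]],
])

```text
clock: 25.15
ee_pos: [0.4742, 0.003, 0.1679]
tool_rot: [-0.001, 0.741, 0.671, -0.0]
force: [-0.4, -0.3, -3.2]
grip_width: 0.0596
```

Emit:
step_arm([
  [[0, 0, 0, 0, 0, 0, 1], [0, 0, 0, 0, 0, 0, 1], [0, 0, 0, 0, 0, 0, 1]],
])

```text
clock: 25.4
ee_pos: [0.4761, -0.0008, 0.1686]
tool_rot: [0.0, 0.743, 0.67, -0.0]
force: [-0.6, 0.2, -2.1]
grip_width: 0.0601
```

Run:
```python
from h import *
z=pose()[0][2]
look("jar_mid","wrist",z-.0412,"j3.png",[.477,0])
look("glass_mid","wrist",.012,"g6.png",[.487,.1])
look("saucer","wrist",.006,"s6.png",[.466,-.098])
look("saucer","scene",.006,"s7.png",[.466,-.098])
look("coaster","wrist",.006,"k6.png",[.487,.1])
plan([.4767,.0008,.0472],-6)
```

```text
mark 0.87 [0.4824 0.0014 0.155 ]
 sil [0.95] 20825
 fit [ 0.476  -0.0009] med err px 2.4
 mark 0.84 [0.4866 0.1073 0.0609]
 sil [0.62] 10279
 fit [0.4869 0.1021] med err px 0.72
 mark 0.72 [ 0.4672 -0.0941  0.0042]
 mark 0.36 [0.6032 0.3315 0.0389]
 sil [0.82] 476
 fit [ 0.4642 -0.0939] med err px 1.51
 sil [0.86] 2511
 fit [0.4866 0.1003] med err px 1.06
pose [4.759e-01 3.000e-04 1.688e-01] psi -5.8  units x 0.02 y 0.02 z 4.05  wz 0.2
```

View pics/j3.png

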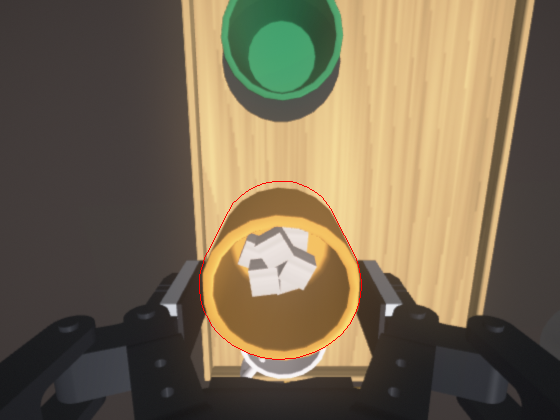

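Emit:
step_arm([
  [[0, 0, 0.6, 0, 0, 0, 1], [0, 0, 0.9, 0, 0, 0, 1], [0, 0, 0.9, 0, 0, 0, 1], [0, 0, 0.7, 0, 0, 0, 1], [0, 0, 0.3, 0, 0, 0, 1]],
])

```text
clock: 26.57
ee_pos: [0.4741, 0.0007, 0.0642]
tool_rot: [-0.002, 0.742, 0.67, -0.001]
force: [-1.0, 0.0, -2.4]
grip_width: 0.0596
```

Emit:
step_arm([
  [[0, 0, 0.2, 0, 0, 0, 1], [0, 0, 0.1, 0, 0, 0, 1], [0, 0, 0, 0, 0, 0, 1], [0, 0, 0, 0, 0, 0, 1]],
])

```text
clock: 26.9
ee_pos: [0.4769, 0.0, 0.0588]
tool_rot: [0.001, 0.742, 0.67, 0.001]
force: [-0.5, 0.3, -3.0]
grip_width: 0.0597
```

Run:
```python
from h import *
plan([.4767,.0008,.0472],-6)
```

```text
pose [0.4769 0.     0.0588] psi -5.9  units x 0.02 y -0.01 z 0.39  wz 0.1
```

Emit:
step_arm([
  [[0.02, 0, 0.1, 0, 0, 0, 1], [0, 0, 0.1, 0, 0, 0, 1], [0, 0, 0.06, 0, 0, 0, 1], [0, 0, 0.04, 0, 0, 0, 1], [0, 0, 0, 0, 0, 0, 1]],
])

```text
clock: 27.32
ee_pos: [0.4758, 0.0009, 0.0486]
tool_rot: [-0.0, 0.742, 0.67, -0.0]
force: [-0.7, -0.2, -3.3]
grip_width: 0.0596
```

Emit:
step_arm([
  [[0, 0, 0.04, 0, 0, 0, 1], [0, 0, 0, 0, 0, 0, 1]],
])

```text
clock: 27.48
ee_pos: [0.476, 0.0009, 0.0475]
tool_rot: [-0.0, 0.742, 0.67, -0.0]
force: [-0.1, 0.5, -2.5]
grip_width: 0.0596
```

Emit:
step_arm([
  [[0, 0, 0.04, 0, 0, 0, 1], [0, 0, 0, 0, 0, 0, 1]],
])

```text
clock: 27.65
ee_pos: [0.4761, 0.0008, 0.0471]
tool_rot: [0.0, 0.742, 0.67, 0.0]
force: [-2.8, 0.2, 5.2]
grip_width: 0.0597
```

Emit:
step_arm([
  [[0, 0, 0, 0, 0, 0, 0.5], [0, 0, 0, 0, 0, 0, 0.2], [0, 0, 0, 0, 0, 0, 0], [0, 0, 0, 0, 0, 0, 0], [0, 0, -0.3, 0, 0, 0, 0]],
])

```text
clock: 28.07
ee_pos: [0.475, 0.001, 0.0545]
tool_rot: [-0.001, 0.742, 0.67, -0.001]
force: [-0.2, -0.2, 0.0]
grip_width: 0.0854
```

Emit:
step_arm([
  [[0, 0, -0.7, 0, 0, 0, 0], [0, 0, -1, 0, 0, 0, 0], [0, 0, -1, 0, 0, 0, 0], [0, 0, -1, 0, 0, 0, 0], [0, 0, -1, 0, 0, 0, 0]],
])

```text
clock: 28.48
ee_pos: [0.4758, 0.0009, 0.1986]
tool_rot: [0.0, 0.742, 0.67, 0.0]
force: [0.1, 0.0, 0.1]
grip_width: 0.0853
```

Emit:
step_arm([
  [[0, 0, 0, 0, 0, 0, 0], [0, 0, 0, 0, 0, 0, 0], [0, 0, 0, 0, 0, 0, 0]],
])

```text
clock: 28.73
ee_pos: [0.4757, 0.0009, 0.1964]
tool_rot: [0.0, 0.742, 0.67, -0.0]
force: [-0.5, -0.3, -0.3]
grip_width: 0.0855
```

Run:
```python
from h import *
look("jar_mid","wrist",.006,"j4.png",[.477,0])
look("lid_mid","top",0,None,[.509,.4625])
look("lid_mid","scene",0,None,[.509,.4625])
plan([.508,.4625,.15],-6)
```

```text
mark 0.78 [0.4758 0.0011 0.0312]
 mark 0.7 [ 0.4712 -0.0975  0.0459]
 sil [0.93] 5161
 fit [ 4.76e-01 -2.00e-04] med err px 1.44
 mark 0.8 [0.5082 0.4604 0.017 ]
 mark 0.66 [ 0.7448 -0.1764 -0.0038]
 mark 0.58 [0.5061 0.462  0.019 ]
 sil [0.73, 0.69, 0.62] 515
 fit [0.4553 0.0229] med err px 2.91
pose [0.4758 0.0009 0.1959] psi -5.9  units x 15.42 y -0.50 z 1.53  wz 0.1
```

View pics/j4.png

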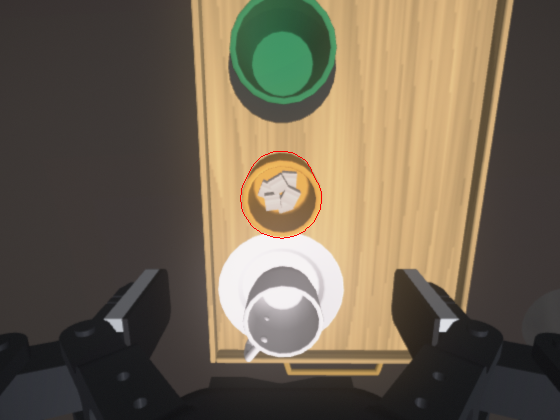

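Emit:
step_arm([
  [[0.6, 0, 0, 0, 0, 0, 0], [1, 0, 0, 0, 0, 0, 0], [1, 0, 0, 0, 0, 0, 0], [1, 0, 0, 0, 0, 0, 0], [1, 0, 0, 0, 0, 0, 0]],
])

```text
clock: 29.6
ee_pos: [0.4901, 0.1394, 0.1963]
tool_rot: [-0.0, 0.742, 0.67, -0.0]
force: [-0.0, 0.7, 0.0]
grip_width: 0.0852
```

Emit:
step_arm([
  [[1, 0, 0, 0, 0, 0, 0], [1, 0, 0, 0, 0, 0, 0], [1, 0, 0, 0, 0, 0, 0], [1, 0, 0, 0, 0, 0, 0], [1, 0, 0, 0, 0, 0, 0]],
])

```text
clock: 30.02
ee_pos: [0.5053, 0.2889, 0.1962]
tool_rot: [-0.0, 0.742, 0.67, -0.0]
force: [0.8, 0.3, 0.5]
grip_width: 0.0851
```

Emit:
step_arm([
  [[1, 0, 0, 0, 0, 0, 0], [1, -0.1, 0, 0, 0, 0, 0], [1, -0.1, 0, 0, 0, 0, 0], [1, -0.1, 0.2, 0, 0, 0, 0], [1, -0.1, 0.4, 0, 0, 0, 0]],
])

```text
clock: 30.43
ee_pos: [0.5094, 0.4399, 0.1796]
tool_rot: [0.0, 0.742, 0.67, 0.002]
force: [0.6, -0.4, 0.5]
grip_width: 0.0854
```

Emit:
step_arm([
  [[0.6, -0.1, 0.6, 0, 0, 0, 0], [0.2, 0, 0.4, 0, 0, 0, 0], [0, 0, 0, 0, 0, 0, 0.2], [0, 0, 0, 0, 0, 0, 0.4], [0, 0, 0, 0, 0, 0, 0.4]],
])

```text
clock: 30.85
ee_pos: [0.5088, 0.4609, 0.149]
tool_rot: [0.0, 0.743, 0.67, 0.0]
force: [0.1, 1.0, -0.3]
grip_width: 0.0523
```

Run:
```python
from h import *
look("lid_mid","wrist",0,"l1.png",[.508,.4625])
plan([.508,.4625,.034],-6); print(get_state()["grip_width"])
```

```text
mark 0.66 [0.5082 0.4552 0.0166]
 sil [0.62] 4693
 fit [0.5067 0.462 ] med err px 1.12
pose [0.5093 0.4611 0.15  ] psi -5.9  units x 0.04 y -0.05 z 3.87  wz 0.1
0.05147880378963918
```

View pics/l1.png

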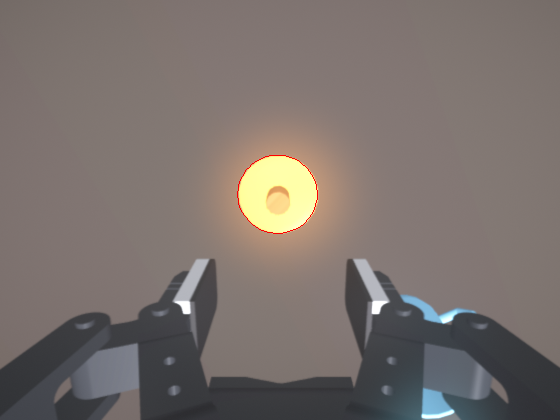

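Emit:
step_arm([
  [[0.03, -0.08, 0.6, 0, 0, 0, 0.4], [0, 0, 0.9, 0, 0, 0, 0.4], [0, 0, 0.9, 0, 0, 0, 0.4], [0, 0, 0.6, 0, 0, 0, 0.4], [0, 0, 0.3, 0, 0, 0, 0.4]],
])

```text
clock: 31.42
ee_pos: [0.5051, 0.4615, 0.0473]
tool_rot: [-0.0, 0.743, 0.67, -0.002]
force: [1.4, -0.9, -1.0]
grip_width: 0.0512
```

Emit:
step_arm([
  [[0, 0, 0, 0, 0, 0, 0.4], [0, 0, 0, 0, 0, 0, 0.4]],
])

```text
clock: 31.58
ee_pos: [0.5066, 0.463, 0.0503]
tool_rot: [0.0, 0.742, 0.67, 0.0]
force: [0.4, 0.0, 0.1]
grip_width: 0.0512
```

Run:
```python
from h import *
look("lid_mid","wrist",0,"l2.png",[.507,.462])
plan([.507,.462,.034],-6)
```

```text
mark 0.56 [0.5092 0.4552 0.0174]
pose [0.5072 0.4638 0.0516] psi -5.9  units x -0.06 y -0.00 z 0.59  wz 0.1
```

View pics/l2.png

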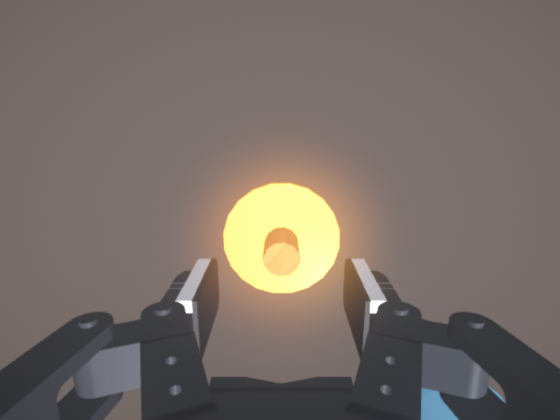

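Emit:
step_arm([
  [[-0.05, 0, 0.25, 0, 0, 0, 0.4], [0, 0, 0.2, 0, 0, 0, 0.4], [0, 0, 0.1, 0, 0, 0, 0.4], [0, 0, 0, 0, 0, 0, 0.4], [0, 0, 0, 0, 0, 0, 0.5]],
])

```text
clock: 32.15
ee_pos: [0.5055, 0.4615, 0.0324]
tool_rot: [-0.0, 0.742, 0.67, -0.001]
force: [-0.8, 0.1, -0.5]
grip_width: 0.0432
```

Emit:
step_arm([
  [[0, 0, 0, 0, 0, 0, 0.6], [0, 0, 0, 0, 0, 0, 0.7], [0, 0, 0, 0, 0, 0, 1], [0, 0, 0, 0, 0, 0, 1], [0, 0, 0, 0, 0, 0, 1]],
])

```text
clock: 32.57
ee_pos: [0.5058, 0.4617, 0.0331]
tool_rot: [0.0, 0.742, 0.67, 0.0]
force: [-0.3, -0.0, 1.0]
grip_width: 0.0002
```

Emit:
step_arm([
  [[0, 0, 0, 0, 0, 0, 1], [0, 0, 0, 0, 0, 0, 1]],
])

```text
clock: 32.73
ee_pos: [0.5058, 0.4616, 0.033]
tool_rot: [0.0, 0.742, 0.67, 0.0]
force: [0.1, -0.1, -0.0]
grip_width: -0.0001
```

Run:
```python
from h import *
plan([.476,.0005,.18],-6)
```

```text
pose [0.5058 0.4616 0.033 ] psi -5.9  units x -15.39 y 0.58 z -4.90  wz 0.1
```

Run:
```python
from h import *
cv2.imwrite("pics/l3.png",capture("wrist"))
```

```text
(no output)
```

View pics/l3.png

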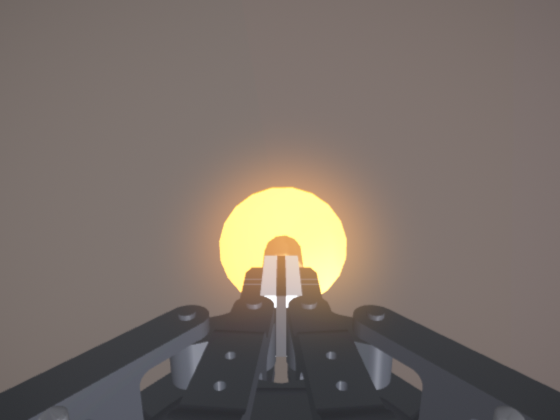

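Run:
```python
from h import *
im=capture("wrist"); p,R=pose(); C=cam("wrist",p,R)
print(p,proj(C,[p,p+R@[0,0,.019]]))
look("lid_mid","wrist",0,None,[.507,.462])
im2=im.copy()
h=hullmask(C,"lid_mid",[.507,.462],0).astype(int)
cv2.polylines(im2,[h],True,(0,0,255),1)
for z in (.011,.036):
  cv2.polylines(im2,[proj(C,circ([.507,.462],.009,z)).astype(int)],True,(255,0,0),1)
cv2.imwrite("pics/l4.png",im2)
cv2.imwrite("pics/sc4.png",cv2.resize(capture("scene")[100:220,290:430],None,fx=5,fy=5))
look("lid_mid","scene",0,None,[.507,.462])
```

```text
[0.50576983 0.46162943 0.03295044] [[280.62118403 270.94893759]
 [280.62061745 254.14017689]]
 sil [0.61] 8937
 fit [0.5065 0.4616] med err px 1.84
 mark 0.58 [0.5055 0.4614 0.0198]
 sil [0.62] 157
 fit [0.5081 0.4694] med err px 0.91
```

View pics/l4.png

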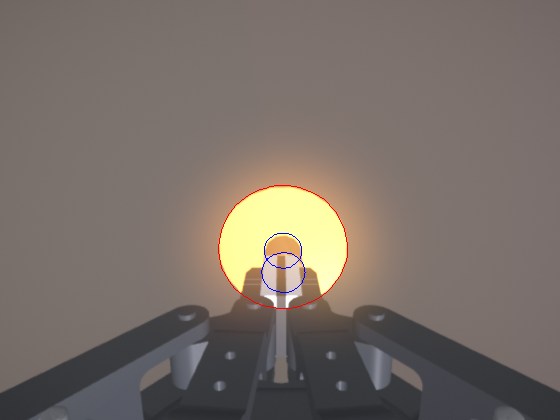

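View pics/sc4.png

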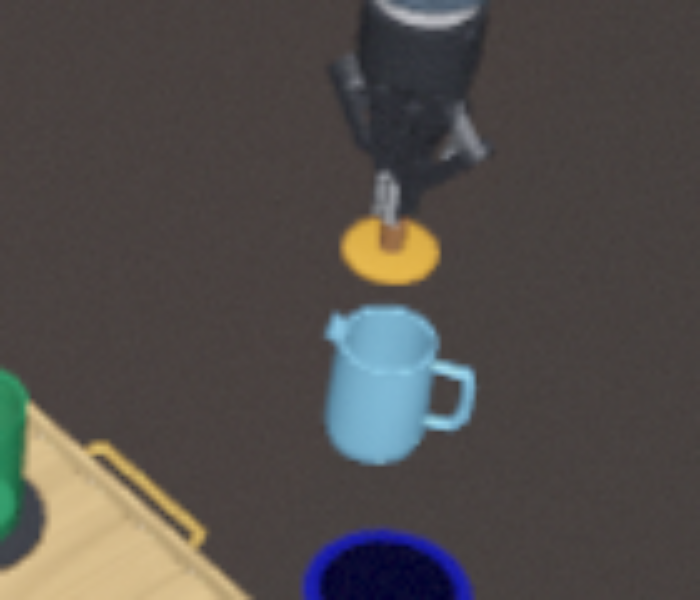

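Run:
```python
from h import *
im=capture("wrist")
cv2.imwrite("pics/l5.png",cv2.resize(im[180:320,210:350],None,fx=4,fy=4,interpolation=cv2.INTER_CUBIC))
g=cv2.LUT(im,np.clip((np.arange(256)/255.)**1.8*255,0,255).astype(np.uint8))
```

```text
(no output)
```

View pics/l5.png

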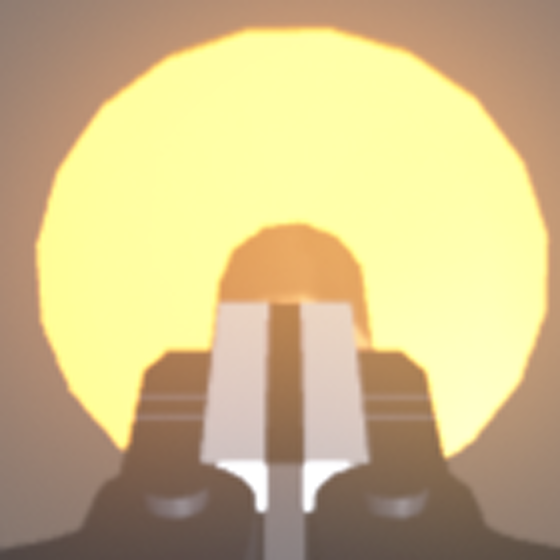

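Run:
```python
from h import *
p,R=pose(); C=cam("wrist",p,R)
for t in np.arange(-.04,.021,.006): print(round(t,3),proj(C,[p+R@[.011,-.002,t],p+R@[.011,.002,t],p+R@[.0,.002,t]]).round(0).tolist())
print(camera_info("wrist")["T_tool_cam"][:3,3])
```

```text
-0.04 [[274.0, 292.0], [287.0, 292.0], [287.0, 323.0]]
-0.034 [[275.0, 283.0], [287.0, 284.0], [287.0, 313.0]]
-0.028 [[275.0, 276.0], [286.0, 276.0], [286.0, 304.0]]
-0.022 [[275.0, 268.0], [286.0, 268.0], [286.0, 296.0]]
-0.016 [[275.0, 262.0], [286.0, 262.0], [286.0, 288.0]]
-0.01 [[276.0, 256.0], [286.0, 256.0], [286.0, 281.0]]
-0.004 [[276.0, 250.0], [286.0, 250.0], [285.0, 275.0]]
0.002 [[276.0, 245.0], [285.0, 245.0], [285.0, 269.0]]
0.008 [[276.0, 240.0], [285.0, 240.0], [285.0, 263.0]]
0.014 [[276.0, 236.0], [285.0, 236.0], [285.0, 258.0]]
0.02 [[276.0, 231.0], [285.0, 231.0], [285.0, 253.0]]
[ 6.66403510e-02 -6.24853954e-05 -1.46251185e-01]
```

Run:
```python
from cell import *
import cell
print(tip_reach, callable(tip_reach), get_state()["ee_pos"], get_state()["joint_positions"], get_state()["clock"])
```

```text
0.019 False [0.50576853 0.46160436 0.03288772] [ 5.77257489e-01  6.60770677e-01  1.39880441e+00 -1.53660131e-05
  1.08205330e+00  6.79434690e-01] 33.2333
```

Run:
```python
from h import *
im=capture("scene"); p,R=pose(); C=cam("scene")
im2=cv2.resize(im[130:170,350:400],None,fx=12,fy=12,interpolation=cv2.INTER_CUBIC)
def d(P,c):
    u=(proj(C,P)[0]+.5-[350,130])*12; cv2.circle(im2,tuple(u.astype(int)),4,c,-1)
d(p,(0,255,0)); d(p+R@[0,0,.019],(0,0,255)); d([.507,.462,.036],(255,0,0)); d([.507,.462,.011],(255,0,255))
cv2.imwrite("pics/sc5.png",im2)
```

```text
(no output)
```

View pics/sc5.png

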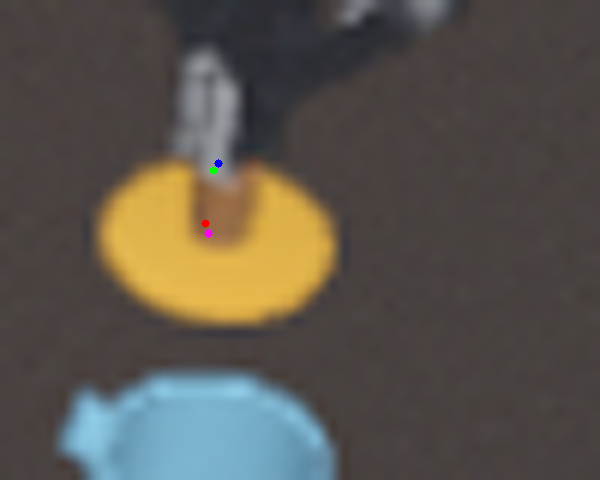

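Emit:
step_arm([
  [[0, 0, -0.4, 0, 0, 0, 1], [0, 0, -0.4, 0, 0, 0, 0.6], [0, 0, 0, 0, 0, 0, 0.5], [0, 0, 0, 0, 0, 0, 0.5], [0, 0, 0, 0, 0, 0, 0.5]],
])

```text
clock: 33.7
ee_pos: [0.5059, 0.4618, 0.0576]
tool_rot: [0.0, 0.742, 0.67, 0.0]
force: [-0.6, 0.0, 0.1]
grip_width: 0.0429
```

Run:
```python
from h import *
im=capture("wrist"); cv2.imwrite("pics/l6.png",im)
look("lid_mid","wrist",0,None,[.507,.462])
plan([.507,.462,.018],-6); print(get_state()["grip_width"])
```

```text
mark 0.86 [0.5093 0.4572 0.0157]
 sil [0.69] 9382
 fit [0.5068 0.462 ] med err px 1.67
pose [0.5055 0.4614 0.0564] psi -5.9  units x 0.03 y 0.05 z 1.28  wz 0.1
0.04251591502241221
```

View pics/l6.png

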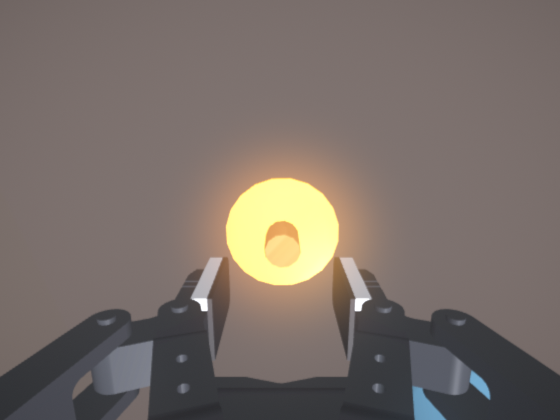

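Emit:
step_arm([
  [[0.02, 0.03, 0.4, 0, 0, 0, 0.5], [0, 0, 0.4, 0, 0, 0, 0.5], [0, 0, 0.3, 0, 0, 0, 0.5], [0, 0, 0.15, 0, 0, 0, 0.5], [0, 0, 0, 0, 0, 0, 0.5]],
])

```text
clock: 34.32
ee_pos: [0.5053, 0.4612, 0.0167]
tool_rot: [-0.0, 0.742, 0.67, -0.002]
force: [-0.9, -0.5, 0.8]
grip_width: 0.0425
```

Run:
```python
from h import *
cv2.imwrite("pics/l7.png",capture("wrist")); cv2.imwrite("pics/l7s.png",cv2.resize(capture("scene")[120:180,330:410],None,fx=8,fy=8,interpolation=cv2.INTER_CUBIC))
plan([.507,.462,.018],-6); print(get_state()["force"])
```

```text
pose [0.5065 0.462  0.0188] psi -5.9  units x 0.00 y 0.02 z 0.03  wz 0.1
[-0.12411461 -0.4845249  -0.13414585]
```

View pics/l7s.png

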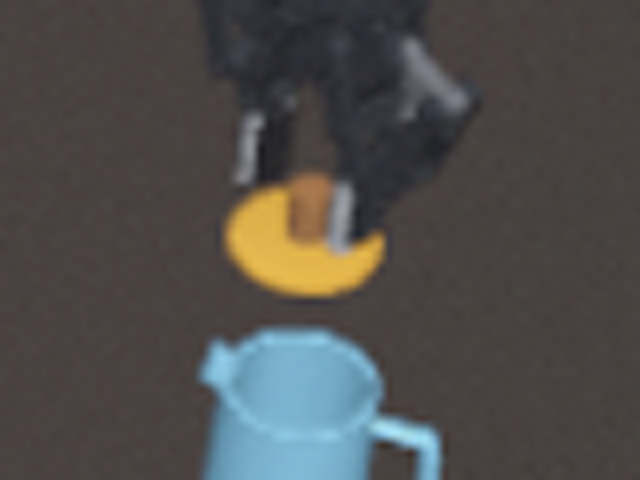

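View pics/l7.png

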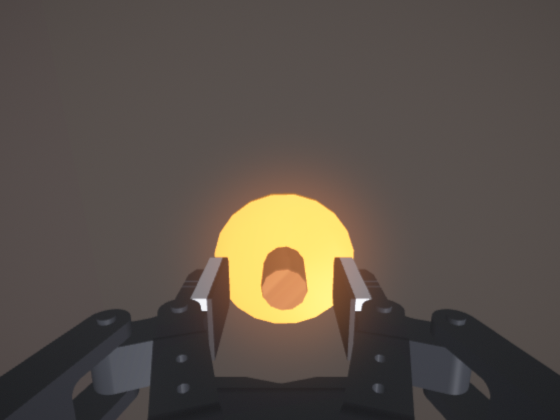

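Emit:
step_arm([
  [[0, 0, 0, 0, 0, 0, 0.6], [0, 0, 0, 0, 0, 0, 0.7], [0, 0, 0, 0, 0, 0, 0.7]],
], grip_force=30)

```text
clock: 34.67
ee_pos: [0.5071, 0.4624, 0.0201]
tool_rot: [0.0, 0.742, 0.67, 0.001]
force: [-0.4, 0.6, -0.6]
grip_width: 0.0256
```

Emit:
step_arm([
  [[0, 0, 0, 0, 0, 0, 1], [0, 0, 0, 0, 0, 0, 1], [0, 0, 0, 0, 0, 0, 1], [0, 0, 0, 0, 0, 0, 1]],
])

```text
clock: 35.0
ee_pos: [0.5071, 0.4624, 0.0201]
tool_rot: [0.0, 0.742, 0.67, 0.001]
force: [-1.2, -0.7, 4.3]
grip_width: 0.0161
```

Run:
```python
from h import *
cv2.imwrite("pics/l8.png",capture("wrist")); cv2.imwrite("pics/l8s.png",cv2.resize(capture("scene")[120:180,330:410],None,fx=8,fy=8,interpolation=cv2.INTER_CUBIC))
plan([.507,.462,.018],-6); print(get_state()["force"])
```

```text
pose [0.507  0.4624 0.0201] psi -5.9  units x -0.01 y 0.00 z 0.07  wz 0.1
[-1.3333577  -0.22792011  5.15095076]
```

View pics/l8s.png

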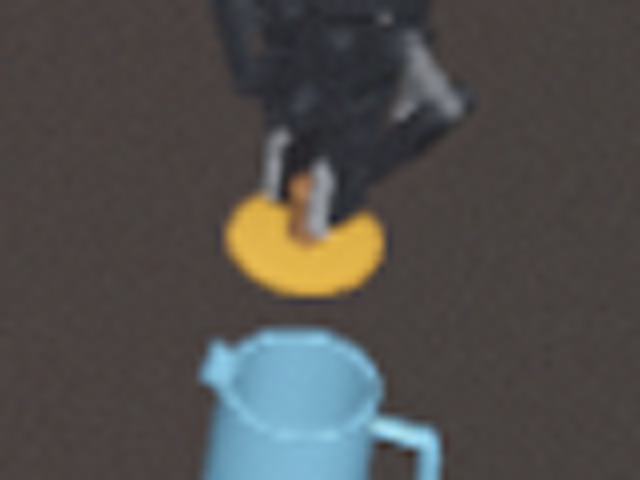

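View pics/l8.png

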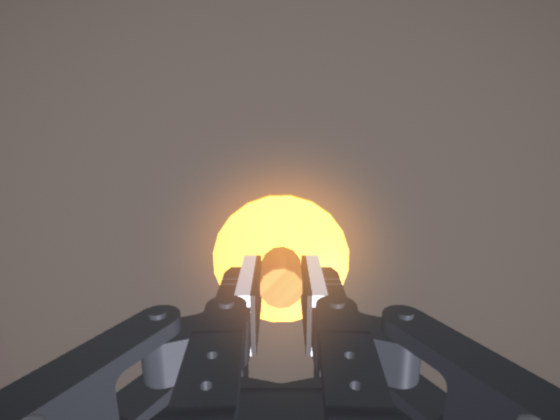

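Emit:
step_arm([
  [[0, 0, -0.2, 0, 0, 0, 1], [0, 0, -0.7, 0, 0, 0, 1], [0, 0, -1, 0, 0, 0, 1], [0, 0, -1, 0, 0, 0, 1], [0, 0, -1, 0, 0, 0, 1]],
])

```text
clock: 35.52
ee_pos: [0.5061, 0.4617, 0.1369]
tool_rot: [-0.0, 0.742, 0.67, -0.001]
force: [0.5, 0.3, -0.8]
grip_width: 0.0162
```

Emit:
step_arm([
  [[0, 0, -1, 0, 0, 0, 1], [0, 0, -0.7, 0, 0, 0, 1], [0, 0, -0.3, 0, 0, 0, 1], [-0.4, 0, 0, 0, 0, 0, 1], [-0.8, 0, 0, 0, 0, 0, 1]],
])

```text
clock: 35.93
ee_pos: [0.5027, 0.4279, 0.1961]
tool_rot: [-0.0, 0.742, 0.671, 0.001]
force: [0.1, 0.2, -1.6]
grip_width: 0.0164
```

Emit:
step_arm([
  [[-1, 0.1, 0, 0, 0, 0, 1], [-1, 0.1, 0, 0, 0, 0, 1], [-1, 0.1, 0, 0, 0, 0, 1], [-1, 0.1, 0, 0, 0, 0, 1], [-1, 0.1, 0, 0, 0, 0, 1]],
])

```text
clock: 36.35
ee_pos: [0.5016, 0.274, 0.195]
tool_rot: [-0.0, 0.742, 0.67, -0.001]
force: [0.8, 0.2, -0.8]
grip_width: 0.0163
```

Emit:
step_arm([
  [[-1, 0, 0, 0, 0, 0, 1], [-1, 0, 0, 0, 0, 0, 1], [-1, 0, 0, 0, 0, 0, 1], [-1, 0, 0, 0, 0, 0, 1], [-1, 0, 0, 0, 0, 0, 1]],
])

```text
clock: 36.77
ee_pos: [0.4862, 0.125, 0.1952]
tool_rot: [-0.001, 0.742, 0.67, -0.001]
force: [0.6, -0.8, -0.4]
grip_width: 0.0163
```

Emit:
step_arm([
  [[-1, 0, 0, 0, 0, 0, 1], [0, 0, 0, 0, 0, 0, 1], [0, 0, 0, 0, 0, 0, 1], [0, 0, 0, 0, 0, 0, 1]],
])

```text
clock: 37.1
ee_pos: [0.4839, 0.0967, 0.1958]
tool_rot: [-0.001, 0.743, 0.67, -0.0]
force: [0.6, 0.2, -0.5]
grip_width: 0.0163
```

Run:
```python
from h import *
z=pose()[0][2]
look("lid_mid","wrist",z-.0201,"l9.png",pose()[0])
look("jar_mid","wrist",.006,"j9.png",[.476,0])
plan([.476,.0005,.078],-6)
```

```text
mark 0.77 [0.4829 0.0925 0.1932]
 sil [0.87] 9888
 fit [0.4838 0.0957] med err px 4.37
 sil [0.63, 0.5] 971
 fit [0.4765 0.0083] med err px 7.45
 handle dir deg -82.9 reach 0.048
pose [0.4842 0.0974 0.1963] psi -5.8  units x -3.24 y 0.05 z 3.94  wz 0.2
```

View pics/l9.png

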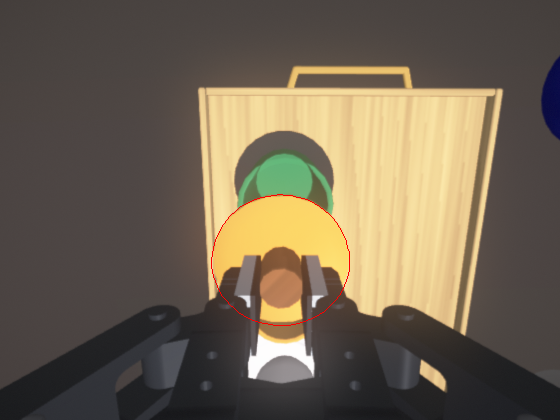

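View pics/j9.png

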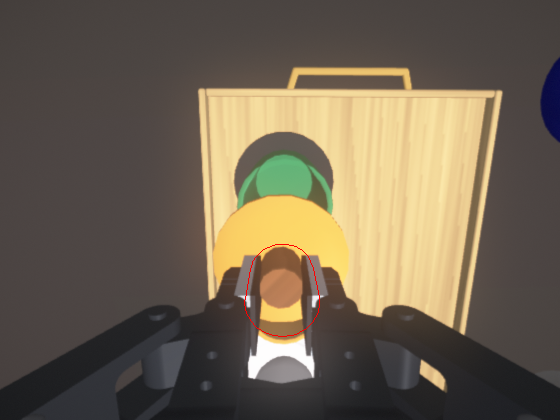

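Emit:
step_arm([
  [[-0.9, 0, 0, 0, 0, 0, 1], [-1, 0, 0, 0, 0, 0, 1], [-1, 0, 0, 0, 0, 0, 1], [-1, 0, 0, 0, 0, 0, 1], [-1, 0, 0, 0, 0, 0, 1]],
])

```text
clock: 37.82
ee_pos: [0.4692, -0.0504, 0.1965]
tool_rot: [0.0, 0.742, 0.671, 0.0]
force: [0.1, 0.9, -0.6]
grip_width: 0.0164
```

Emit:
step_arm([
  [[-1, 0, 0, 0, 0, 0, 1], [0, 0, 0, 0, 0, 0, 1], [0, 0, 0, 0, 0, 0, 1], [0, 0, 0, 0, 0, 0, 1]],
])

```text
clock: 38.15
ee_pos: [0.4663, -0.0789, 0.1963]
tool_rot: [-0.0, 0.742, 0.67, 0.0]
force: [-0.4, 0.3, -0.8]
grip_width: 0.0162
```

Run:
```python
from h import *
look("jar_mid","wrist",.006,"j10.png",[.476,0])
plan([.476,.0003,.078],-6)
```

```text
mark 0.58 [0.4802 0.0031 0.031 ]
 sil [0.59] 6078
 fit [ 4.759e-01 -4.000e-04] med err px 1.1
pose [ 0.4663 -0.0783  0.1964] psi -5.7  units x 2.64 y 0.06 z 3.95  wz 0.3
```

View pics/j10.png

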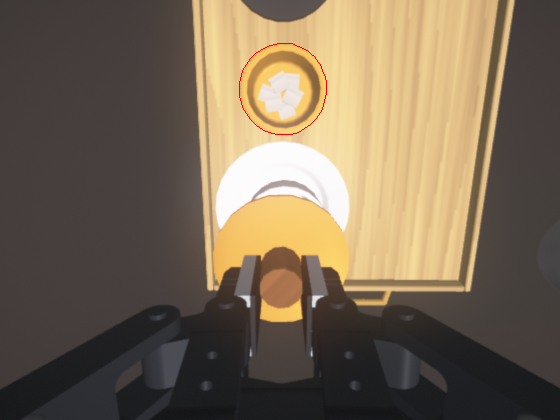

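Emit:
step_arm([
  [[0.6, 0.06, 0, 0, 0, 0, 1], [0.9, 0, 0, 0, 0, 0, 1], [0.8, 0, 0.3, 0, 0, 0, 1], [0.33, 0, 0.6, 0, 0, 0, 1], [0, 0, 0.8, 0, 0, 0, 1]],
])

```text
clock: 38.72
ee_pos: [0.4775, 0.0018, 0.1465]
tool_rot: [0.002, 0.741, 0.672, 0.002]
force: [0.3, 0.2, -1.6]
grip_width: 0.0164
```

Emit:
step_arm([
  [[0, 0, 0.8, 0, 0, 0, 1], [0, 0, 0.5, 0, 0, 0, 1], [0, 0, 0.2, 0, 0, 0, 1], [0, 0, 0, 0, 0, 0, 1], [0, 0, 0, 0, 0, 0, 1]],
])

```text
clock: 39.13
ee_pos: [0.4765, -0.0008, 0.1009]
tool_rot: [0.0, 0.742, 0.67, 0.0]
force: [0.8, -0.3, 0.6]
grip_width: 0.0165
```

Run:
```python
from h import *
plan([.4759,.0002,.078],-6)
```

```text
pose [ 0.4765 -0.0008  0.1009] psi -5.8  units x 0.03 y -0.02 z 0.76  wz 0.2
```

Emit:
step_arm([
  [[0.03, -0.02, 0.15, 0, 0, 0, 1], [0, 0, 0.15, 0, 0, 0, 1], [0, 0, 0.1, 0, 0, 0, 1], [0, 0, 0.1, 0, 0, 0, 1], [0, 0, 0.06, 0, 0, 0, 1]],
])

```text
clock: 39.55
ee_pos: [0.4755, -0.0004, 0.0834]
tool_rot: [-0.0, 0.742, 0.67, -0.0]
force: [0.7, -0.0, -0.7]
grip_width: 0.0162
```

Emit:
step_arm([
  [[0, 0, 0.06, 0, 0, 0, 1], [0, 0, 0.06, 0, 0, 0, 1], [0, 0, 0, 0, 0, 0, 1]],
])

```text
clock: 39.8
ee_pos: [0.4754, -0.0003, 0.0797]
tool_rot: [-0.0, 0.742, 0.67, -0.0]
force: [-0.3, 0.5, -0.2]
grip_width: 0.0162
```

Run:
```python
from h import *
plan([.4759,.0002,.078],-6);print(get_state()["force"])
```

```text
pose [ 4.754e-01 -3.000e-04  7.970e-02] psi -5.9  units x 0.02 y 0.02 z 0.06  wz 0.1
[-0.27801573  0.5105687  -0.1699333 ]
```

Emit:
step_arm([
  [[0, 0, 0.04, 0, 0, 0, 1], [0, 0, 0, 0, 0, 0, 1]],
])

```text
clock: 39.97
ee_pos: [0.4756, -0.0003, 0.0787]
tool_rot: [-0.0, 0.742, 0.67, -0.0]
force: [0.5, 0.2, -1.3]
grip_width: 0.0163
```

Emit:
step_arm([
  [[0, 0, 0.03, 0, 0, 0, 1], [0, 0, 0, 0, 0, 0, 1]],
])

```text
clock: 40.13
ee_pos: [0.4758, -0.0004, 0.0781]
tool_rot: [0.0, 0.742, 0.67, 0.0]
force: [-1.2, 0.1, 0.0]
grip_width: 0.0167
```

Seated height as expected. Release to a partial opening, rise.

Emit:
step_arm([
  [[0, 0, 0.02, 0, 0, 0, 1], [0, 0, 0, 0, 0, 0, 0.7], [0, 0, 0, 0, 0, 0, 0.6], [0, 0, 0, 0, 0, 0, 0.5], [0, 0, 0, 0, 0, 0, 0.5]],
])

```text
clock: 40.55
ee_pos: [0.4756, -0.0003, 0.0772]
tool_rot: [-0.0, 0.742, 0.67, -0.0]
force: [0.4, 0.2, 0.3]
grip_width: 0.0426
```

Emit:
step_arm([
  [[0, 0, -0.3, 0, 0, 0, 0.5], [0, 0, -0.7, 0, 0, 0, 0.5], [0, 0, -1, 0, 0, 0, 0.3], [0, 0, -1, 0, 0, 0, 0], [0, 0, -1, 0, 0, 0, 0]],
])

```text
clock: 40.97
ee_pos: [0.4752, -0.0002, 0.1991]
tool_rot: [-0.0, 0.742, 0.67, -0.0]
force: [-0.0, -1.2, -0.5]
grip_width: 0.0769
```

Emit:
step_arm([
  [[0, 0, 0, 0, 0, 0, 0], [0, 0, 0, 0, 0, 0, 0], [0, 0, 0, 0, 0, 0, 0]],
])

```text
clock: 41.22
ee_pos: [0.4753, -0.0002, 0.1973]
tool_rot: [0.0, 0.742, 0.67, -0.0]
force: [-0.5, -0.9, -0.1]
grip_width: 0.0853
```

Run:
```python
from h import *
look("lid_mid","wrist",.064-.006,"l11.png",[.476,0])
look("lid_mid","scene",.064-.006,"l11s.png",[.476,0])
look("jug_mid","top",0,"m11.png",[.604,.332])
plan([.604,.332,.2],118)
```

```text
mark 0.6 [ 0.4753 -0.0063  0.0777]
 mark 0.6 [4.759e-01 2.000e-04 7.480e-02]
 sil [0.52] 282
 fit [0.4794 0.0016] med err px 0.91
 mark 0.62 [0.6017 0.3328 0.0393]
 mark 0.35 [ 0.4665 -0.0989  0.0042]
pose [ 4.754e-01 -3.000e-04  1.969e-01] psi -5.9  units x 11.45 y 3.13 z -0.11  wz 56.1
```

View pics/l11.png

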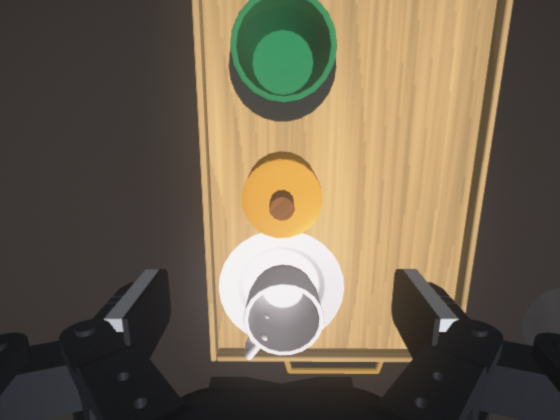

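View pics/l11s.png

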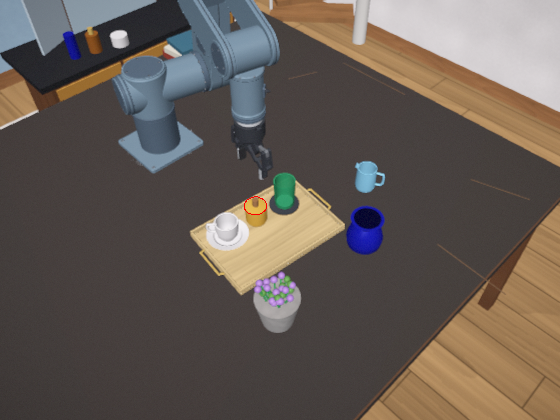

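Emit:
step_arm([
  [[0.5, 0.1, 0, 0, 0, 0, 0], [1, 0.27, 0, 0, 0, 0, 0], [1, 0.27, 0, 0, 0, 0, 0], [1, 0.27, 0, 0, 0, 0, 0], [1, 0.27, 0, 0, 0, 0, 0]],
])

```text
clock: 42.08
ee_pos: [0.525, 0.1316, 0.1972]
tool_rot: [-0.0, 0.742, 0.67, -0.0]
force: [0.6, -0.8, 0.0]
grip_width: 0.0853
```

Emit:
step_arm([
  [[1, 0.27, 0, 0, 0, 0, 0], [1, 0.27, 0, 0, 0, 0, 0], [1, 0.27, 0, 0, 0, 0, 0], [1, 0.27, 0, 0, 0, 0, 0], [1, 0.27, 0, 0, 0, 0, 0]],
])

```text
clock: 42.5
ee_pos: [0.5804, 0.277, 0.1969]
tool_rot: [-0.0, 0.742, 0.67, -0.0]
force: [-0.7, -1.4, 0.4]
grip_width: 0.0855
```

Emit:
step_arm([
  [[1, 0.27, 0, 0, 0, 0, 0], [0.5, 0.27, 0, 0, 0, 0, 0], [0.2, 0, 0, 0, 0, 7, 0], [0, 0, 0, 0, 0, 7, 0], [0, 0, 0, 0, 0, 7, 0]],
])

```text
clock: 42.92
ee_pos: [0.6013, 0.3254, 0.1963]
tool_rot: [-0.0, 0.853, 0.522, -0.001]
force: [-0.4, -0.6, -0.1]
grip_width: 0.0855
```

Emit:
step_arm([
  [[0, 0, 0, 0, 0, 7, 0], [0, 0, 0, 0, 0, 7, 0], [0, 0, 0, 0, 0, 7, 0], [0, 0, 0, 0, 0, 7, 0], [0, 0, 0, 0, 0, 7, 0]],
])

```text
clock: 43.33
ee_pos: [0.6014, 0.3245, 0.1968]
tool_rot: [0.0, 0.971, 0.24, -0.0]
force: [-0.2, 0.2, -0.6]
grip_width: 0.0856
```

Emit:
step_arm([
  [[0, 0, 0, 0, 0, 0, 0], [0, 0, 0, 0, 0, 0, 0], [0, 0, 0, 0, 0, 0, 0]],
])

```text
clock: 43.58
ee_pos: [0.6015, 0.3245, 0.1971]
tool_rot: [0.0, 0.97, 0.245, -0.0]
force: [-1.0, 0.1, 0.0]
grip_width: 0.0853
```

Run:
```python
from h import *
look("jug_mid","wrist",0,"m1.png",[.603,.332])
plan([.603,.332,.045],-62)
```

```text
mark 0.64 [0.6007 0.3324 0.0386]
 sil [0.96] 5956
 fit [0.6018 0.333 ] med err px 1.23
 handle dir deg 23.4 reach 0.056
pose [0.6015 0.3245 0.1972] psi -61.8  units x 0.16 y -0.19 z 5.07  wz 0.2
```

View pics/m1.png

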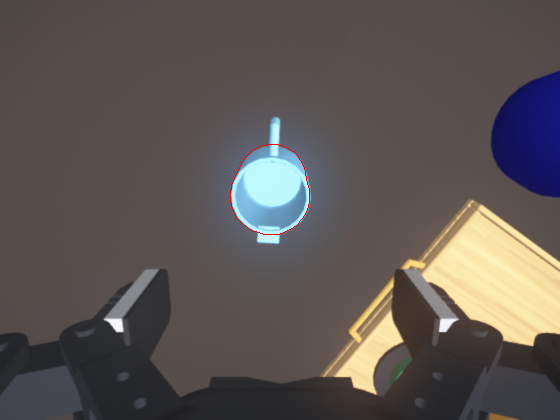

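Emit:
step_arm([
  [[0.14, -0.24, 0.3, 0, 0, 0, 0], [0, 0, 0.8, 0, 0, 4, 0], [0, 0, 0.8, 0, 0, 0, 0], [0, 0, 0.6, 0, 0, 0, 0], [0, 0, 0, 0, 0, 0, 0]],
])

```text
clock: 44.15
ee_pos: [0.5987, 0.3324, 0.1167]
tool_rot: [0.001, 0.978, 0.21, -0.004]
force: [-1.1, -0.7, -0.2]
grip_width: 0.0856
```

Emit:
step_arm([
  [[0, 0, 0, 0, 0, 0, 0], [0, 0, 0, 0, 0, 0, 0]],
])

```text
clock: 44.32
ee_pos: [0.6024, 0.3334, 0.1232]
tool_rot: [-0.0, 0.978, 0.209, 0.001]
force: [0.7, 0.3, -0.5]
grip_width: 0.0852
```

Run:
```python
from h import *
look("jug_mid","wrist",0,"m2.png",[.603,.332])
plan([.602,.333,.042],-66)
```

```text
mark 0.72 [0.6007 0.3342 0.0388]
 sil [0.63] 10930
 fit [0.602 0.333] med err px 1.14
 handle dir deg 25.5 reach 0.057
pose [0.6028 0.3334 0.1242] psi -65.8  units x -0.04 y 0.00 z 2.74  wz 0.2
```

View pics/m2.png

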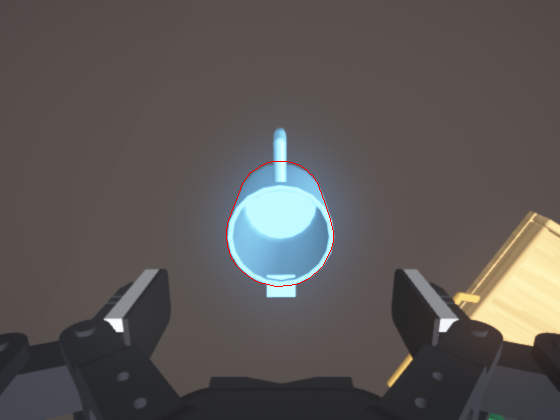

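Emit:
step_arm([
  [[-0.03, 0, 0.6, 0, 0, 0, 0], [0, 0, 0.8, 0, 0, 0, 0], [0, 0, 0.7, 0, 0, 0, 0], [0, 0, 0.4, 0, 0, 0, 0], [0, 0, 0.2, 0, 0, 0, 0]],
])

```text
clock: 44.88
ee_pos: [0.6003, 0.3322, 0.04]
tool_rot: [0.0, 0.978, 0.209, -0.001]
force: [0.7, -0.1, 0.0]
grip_width: 0.0855
```

Emit:
step_arm([
  [[0, 0, 0, 0, 0, 0, 0], [0, 0, 0, 0, 0, 0, 0.3], [0, 0, 0, 0, 0, 0, 0.6], [0, 0, 0, 0, 0, 0, 1], [0, 0, 0, 0, 0, 0, 1]],
])

```text
clock: 45.3
ee_pos: [0.6022, 0.3331, 0.0433]
tool_rot: [-0.0, 0.978, 0.209, 0.002]
force: [-0.3, -0.1, 4.6]
grip_width: 0.057
```

Emit:
step_arm([
  [[0, 0, 0, 0, 0, 0, 1], [0, 0, 0, 0, 0, 0, 1], [0, 0, 0, 0, 0, 0, 1]],
])

```text
clock: 45.55
ee_pos: [0.6022, 0.3331, 0.0433]
tool_rot: [-0.0, 0.978, 0.209, 0.002]
force: [-0.7, 0.3, 6.5]
grip_width: 0.0566
```

Run:
```python
from h import *
u=np.array([.0213,.1987]);u/=np.hypot(*u); n=np.array([u[1],-u[0]]); t=np.array([.4759,-.0001])+n*.0915
print(n,t); plan([*t,.2],-6)
```

```text
[ 0.99430347 -0.10658613] [ 0.56687877 -0.00985263]
pose [0.6022 0.3331 0.0433] psi -65.9  units x -5.73 y 9.95 z -5.24  wz -59.9
```

Emit:
step_arm([
  [[0, 0, -0.2, 0, 0, 0, 1], [0, 0, -0.7, 0, 0, 0, 1], [0, 0, -0.8, 0, 0, -6.6, 1], [0, 0, -0.8, 0, 0, -6.6, 1], [0, 0, -0.8, 0, 0, -6.6, 1]],
])

```text
clock: 45.97
ee_pos: [0.6002, 0.3321, 0.1408]
tool_rot: [0.0, 0.926, 0.377, -0.001]
force: [0.3, -0.8, -2.6]
grip_width: 0.0567
```

Emit:
step_arm([
  [[0, 0, -0.5, 0, 0, -6.7, 1], [0, 0, -0.2, 0, 0, -6.7, 1], [0, 0, 0, 0, 0, -6.7, 1], [0, 0, 0, 0, 0, -6.7, 1], [0, 0, 0, 0, 0, -6.7, 1]],
])

```text
clock: 46.38
ee_pos: [0.6004, 0.3322, 0.1612]
tool_rot: [-0.0, 0.778, 0.628, -0.001]
force: [-0.5, -0.2, -2.2]
grip_width: 0.057
```

Emit:
step_arm([
  [[0, 0, 0, 0, 0, -6.7, 1], [0, 0, 0, 0, 0, 0, 1], [0, 0, 0, 0, 0, 0, 1]],
])

```text
clock: 46.63
ee_pos: [0.6006, 0.3323, 0.161]
tool_rot: [-0.0, 0.743, 0.669, -0.001]
force: [0.1, 0.7, -2.5]
grip_width: 0.0569
```

Run:
```python
from h import *
plan([.5669,-.0099,.16],-6); z=pose()[0][2]
look("jug_mid","wrist",z-.0433,"m3.png",pose()[0]); print(pose()[0])
```

```text
pose [0.6006 0.3323 0.161 ] psi -6.1  units x -11.46 y 0.09 z 0.04  wz -0.1
 mark 0.79 [0.5997 0.3324 0.1591]
 sil [0.8] 26939
 fit [0.6006 0.3326] med err px 1.44
 handle dir deg 85.4 reach 0.056
[0.60081079 0.33242534 0.16113537]
```

View pics/m3.png

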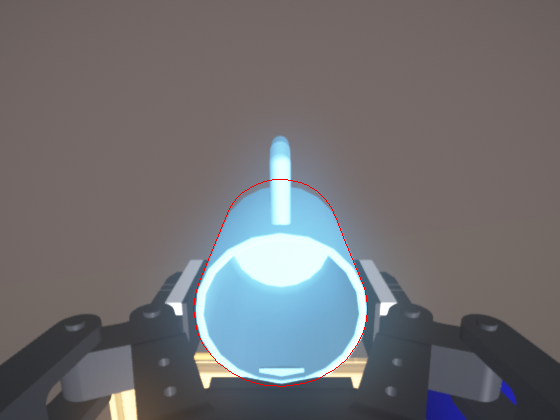

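Emit:
step_arm([
  [[-0.5, 0, 0, 0, 0, 0, 1], [-0.9, 0, 0, 0, 0, 0, 1], [-1, 0, 0, 0, 0, 0, 1], [-1, 0, 0, 0, 0, 0, 1], [-1, 0, 0, 0, 0, 0, 1]],
])

```text
clock: 47.2
ee_pos: [0.5871, 0.2002, 0.1613]
tool_rot: [0.0, 0.743, 0.67, -0.0]
force: [0.3, -0.8, -2.6]
grip_width: 0.057
```

Emit:
step_arm([
  [[-1, 0, 0, 0, 0, 0, 1], [-1, 0, 0, 0, 0, 0, 1], [-1, 0, 0, 0, 0, 0, 1], [-1, 0, 0, 0, 0, 0, 1], [-1, 0.09, 0, 0, 0, 0, 1]],
])

```text
clock: 47.62
ee_pos: [0.5742, 0.0505, 0.1615]
tool_rot: [-0.0, 0.743, 0.669, -0.0]
force: [0.3, 0.3, -2.7]
grip_width: 0.0565
```

Emit:
step_arm([
  [[-1, 0, 0, 0, 0, 0, 1], [-0.8, 0, 0, 0, 0, 0, 1], [-0.3, 0, 0, 0, 0, 0, 1], [0, 0, 0, 0, 0, 0, 1], [0, 0, 0, 0, 0, 0, 1]],
])

```text
clock: 48.03
ee_pos: [0.5685, -0.0108, 0.1614]
tool_rot: [-0.0, 0.743, 0.669, 0.0]
force: [-0.7, -0.2, -1.4]
grip_width: 0.0566
```

Emit:
step_arm([
  [[0, 0, 0, 0, 0, 0, 1], [0, 0, 0, 0, 0, 0, 1]],
])

```text
clock: 48.2
ee_pos: [0.5685, -0.0095, 0.1613]
tool_rot: [-0.0, 0.742, 0.671, 0.0]
force: [-0.6, 0.5, -2.0]
grip_width: 0.0571
```

Run:
```python
from h import *
plan([.5669,-.0099,.0493],-6)
look("coaster","wrist",.006,None,[.487,.1])
look("lid_mid","wrist",.058,"x1.png",[.476,0])
```

```text
pose [ 0.5685 -0.0095  0.1613] psi -5.8  units x -0.02 y -0.05 z 3.73  wz 0.2
 sil [0.65] 4239
 fit [0.4858 0.1002] med err px 1.0
 mark 0.61 [ 0.4798 -0.0075  0.0734]
 sil [0.7] 6437
 fit [ 0.4763 -0.0008] med err px 1.72
```

View pics/x1.png

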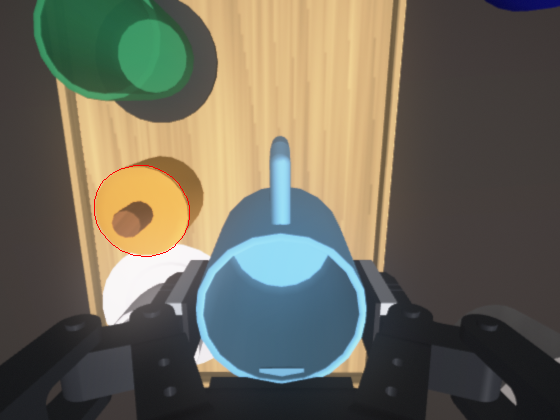

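Emit:
step_arm([
  [[-0.02, -0.05, 0.5, 0, 0, 0, 1], [0, 0, 0.8, 0, 0, 0, 1], [0, 0, 0.8, 0, 0, 0, 1], [0, 0, 0.7, 0, 0, 0, 1], [0, 0, 0.4, 0, 0, 0, 1]],
])

```text
clock: 48.92
ee_pos: [0.5655, -0.011, 0.0629]
tool_rot: [-0.001, 0.742, 0.67, -0.001]
force: [-0.9, 0.1, -2.4]
grip_width: 0.0566
```

Emit:
step_arm([
  [[0, 0, 0.15, 0, 0, 0, 1], [0, 0, 0, 0, 0, 0, 1], [0, 0, 0, 0, 0, 0, 1], [0, 0, 0, 0, 0, 0, 1]],
])

```text
clock: 49.25
ee_pos: [0.568, -0.0116, 0.062]
tool_rot: [0.001, 0.742, 0.67, 0.001]
force: [0.9, 0.2, -2.3]
grip_width: 0.0567
```

Run:
```python
from h import *
plan([.5669,-.0099,.0493],-6);print(get_state()["force"])
```

```text
pose [ 0.568  -0.0116  0.062 ] psi -5.8  units x 0.05 y -0.04 z 0.42  wz 0.2
[ 0.89470652  0.17987175 -2.25859077]
```

Emit:
step_arm([
  [[0.05, -0.03, 0.1, 0, 0, 0, 1], [0, 0, 0.1, 0, 0, 0, 1], [0, 0, 0.08, 0, 0, 0, 1], [0, 0, 0.05, 0, 0, 0, 1], [0, 0, 0, 0, 0, 0, 1]],
])

```text
clock: 49.67
ee_pos: [0.5659, -0.0098, 0.0505]
tool_rot: [-0.0, 0.742, 0.67, -0.0]
force: [-0.4, -0.2, -3.1]
grip_width: 0.0572
```

Emit:
step_arm([
  [[0, 0, 0.04, 0, 0, 0, 1], [0, 0, 0, 0, 0, 0, 1]],
])

```text
clock: 49.83
ee_pos: [0.5661, -0.0098, 0.0496]
tool_rot: [-0.0, 0.742, 0.67, -0.0]
force: [-0.5, 0.4, -2.6]
grip_width: 0.0566
```

Emit:
step_arm([
  [[0, 0, 0.04, 0, 0, 0, 1], [0, 0, 0, 0, 0, 0, 1]],
])

```text
clock: 50.0
ee_pos: [0.5663, -0.01, 0.0493]
tool_rot: [0.0, 0.742, 0.67, -0.0]
force: [-2.3, -0.9, 3.7]
grip_width: 0.0567
```

Contact. Release part-way and rise.

Emit:
step_arm([
  [[0, 0, 0, 0, 0, 0, 0.3], [0, 0, 0, 0, 0, 0, 0.18], [0, 0, 0, 0, 0, 0, 0.18], [0, 0, 0, 0, 0, 0, 0.18]],
])

```text
clock: 50.33
ee_pos: [0.5664, -0.0099, 0.0486]
tool_rot: [0.0, 0.742, 0.67, 0.0]
force: [-0.9, -0.2, 0.1]
grip_width: 0.0704
```

Emit:
step_arm([
  [[0, 0, -0.2, 0, 0, 0, 0.18], [0, 0, -0.5, 0, 0, 0, 0.18], [0, 0, -0.9, 0, 0, 0, 0.18], [0, 0, -1, 0, 0, 0, 0.18], [0, 0, -1, 0, 0, 0, 0.18]],
])

```text
clock: 50.75
ee_pos: [0.5658, -0.0097, 0.1577]
tool_rot: [-0.0, 0.742, 0.67, -0.0]
force: [-0.0, -0.7, 0.8]
grip_width: 0.0699
```

Emit:
step_arm([
  [[0, 0, -1, 0, 0, 0, 0], [0, 0, -0.5, 0, 0, 0, 0], [0, 0, 0, 0, 0, 0, 0], [0, 0, 0, 0, 0, 0, 0], [0, 0, 0, 0, 0, 0, 0]],
])

```text
clock: 51.17
ee_pos: [0.5654, -0.0097, 0.2005]
tool_rot: [-0.001, 0.742, 0.67, -0.001]
force: [0.4, 1.3, 0.2]
grip_width: 0.0853
```

Run:
```python
from h import *
for t,z,c in [("jug_mid",.006,[.567,-.01]),("jar_mid",.006,[.476,0]),("lid_mid",.058,[.476,0]),("glass_mid",.012,[.487,.1]),("coaster",.006,[.487,.1]),("saucer",.006,[.466,-.098]),("cup_mid",.012,[.466,-.098])]:
    print(t); look(t,"wrist",z,"z_"+t+".png",c)
cv2.imwrite("pics/zs.png",capture("scene"))
cv2.imwrite("pics/zt.png",capture("top"))
print(pose()[0])
```

```text
jug_mid
 mark 0.62 [ 0.5644 -0.0137  0.0458]
 mark 0.26 [ 7.465e-01 -1.741e-01 -2.000e-04]
 sil [0.76] 5954
 fit [ 0.5661 -0.0111] med err px 1.52
 handle dir deg 83.4 reach 0.055
jar_mid
 mark 0.45 [ 0.5636 -0.0136  0.044 ]
 sil [0.67, 0.67] 966
 fit [ 0.4733 -0.002 ] med err px 0.51
lid_mid
 mark 0.8 [ 0.4753 -0.0029  0.0777]
 sil [0.72] 4974
 fit [ 0.476  -0.0007] med err px 1.09
glass_mid
 mark 0.75 [0.4883 0.1036 0.0591]
coaster
 sil [0.92] 3195
 fit [0.4854 0.1003] med err px 1.52
saucer
 sil [0.81] 5321
 fit [ 0.4647 -0.1   ] med err px 1.76
cup_mid
 mark 0.95 [ 0.4711 -0.0982  0.0421]
 sil [0.96] 3872
 fit [ 0.4673 -0.0989] med err px 0.74
[ 0.56615375 -0.00983092  0.20152088]
```

View pics/z_jug_mid.png

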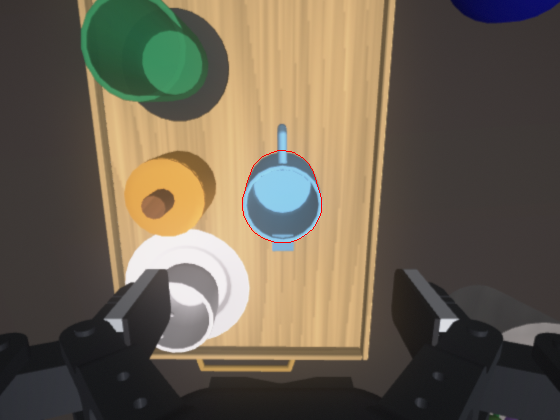

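View pics/zs.png

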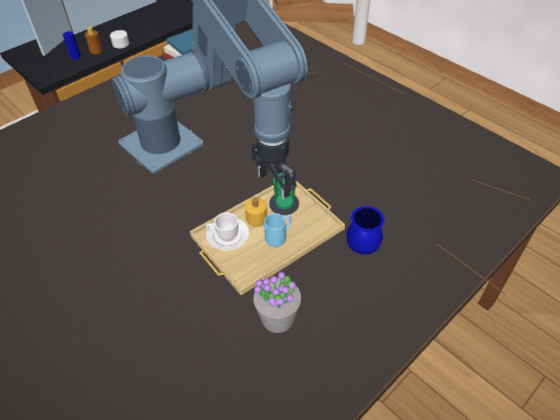

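Run:
```python
from cell import *
print(get_state()["clock"],get_state()["force"]); print(hand_in())
```

```text
52.3167 [ 0.47701126  0.13236405 -0.99285602]
the job is handed in; nothing more can be done
None
```

The coffee tray is laid and handed in at about 52 s of robot time. I placed the pieces in the order you gave: cup on saucer, glass on coaster, jar, lid, then jug. Each went down slowly to a light touch of at most about 10 N.

In the last camera checks:
- **Cup and glass:** both are centred on the saucer and coaster to about 2–3 mm.
- **Jar and lid:** the jar is within 1–2 mm of the midpoint. The lid is on, and it went down to the expected seated height.
- **Jug:** it is straight behind the jar with a gap of about 29 mm. Its handle points left along the row.
- **Saucer, coaster, vase and pot:** the saucer and coaster measured within about 2 mm of where they lay. The arm went nowhere near the vase or the pot, and the scene picture shows both upright.

Not everything agreed or worked first time:
- **Lid grasp:** the first try closed on nothing above the knob, because the fingertips sit about 2 cm farther back than I took them to be. I went lower and the second try held.
- **Last wrist picture:** no silhouette fit was found for the glass there, so I used the network's mark and the earlier fit. The jar fit was off by about 3 mm because the lid covers it.

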